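Free seized tube carriers and start their bath

TASK

The tube carriers in the stand are locked by seized cross pins. Take the drift punch and drive the pin of every loaded bay out of its carrier from the near side towards the far side (do not touch the pins with the gripper), then lay the punch back in the tool tray and stand all the carriers upright on the floor of the bath's basin. When all that is done, push the bath's start plunger fully down and let it spring up.

Things in the scene. Friction and masses are not known exactly. Their poses are not given: they have to be found in the camera images.
- stand: Stand, fixed: base plate 100 x 350 x 12 mm with two upright aluminium rails along y, from z = 12 to 60 mm. Origin: centre of the plate's underside; x points away from the robot. The near rail (robot's side) fills x = -33 to -17 mm, the far rail 17 to 33 mm, with matching holes. In the gap are four bays at y = 120, 40, -40, -120 mm (bays 1 to 4), each with a cross pin; some bays are empty.
- bath: Cleaning bath, fixed: a white housing 230 x 180 mm, 70 mm high, with a rectangular open steel basin and, on the solid panel at its far (+x) end, a black mushroom plunger. Origin: on the underside, below the housing's middle; the housing reaches x from -105 to 125 mm, y +-90 mm. It stands on the left or on the right of the stand.
- basin (a point): Centre of the basin's floor (25 mm above the bench), axes as the bath. The basin is 150 x 150 mm inside and its rim is 45 mm above its floor. It takes four carriers in two rows of two, squared up with the basin, their centres 72 mm apart.
- plunger (a joint): Stroke of the bath's sprung start plunger, m: 0 up, 0.020 fully down. Pressed straight down; it takes about 4 N to start and 10 N at full stroke, and springs up when let go.
- plunger_top (a point): Middle of the top face of the plunger's mushroom head (38 mm diameter), 106 mm above the bench when up. Moves with the plunger.
- tooltray: Grey tool tray, fixed, 230 x 140 mm; floor 15 mm above the bench, with a lip 6 mm high and 5 mm thick round the edge. Origin: centre of its underside, x along its length. It stands on the side opposite the bath; the punch lies in it, along x, tip away from the robot, with a marker pen beside it.
- punch: Drift punch, 0.2 kg: a dark square-sided ribbed handle 80 mm long (x), 22 mm wide (y), 26 mm high (z), with a round bright steel stem 10 mm in diameter and 75 mm long out of its +x end. Origin: centre of the handle's underside; the stem's axis is 13 mm above it, along x. Does not roll.
- punch_tip (a point): End of the punch's stem, on its axis, 115 mm ahead of the punch's origin.
- hole1 (a point): Mouth of bay 1's square through hole (22 x 22 mm) in the near rail, 40 mm above the bench, on the near face: stand frame x = -33, y = 120 mm; axes as the stand. The pin's near end sits 6 to 12 mm inside it at the start; the punch's stem goes in here, along x. The pin is clear of the carrier when its near end is 50 mm or more inside the mouth (stop at 56 mm).
- pin1: Seized steel cross pin of bay 1, 16 mm in diameter, 66 mm long, level, along the stand's x, axis 40 mm above the bench. Origin: centre of its near end face; x along it, away from the robot. At the start it passes through the carrier's foot and the far rail. It slides only along x, against about 9 N of friction, stays where it is left, and is captive in the far rail. To be moved with the punch only.
- carrier1: Tube carrier of bay 1, loose, 0.22 kg; absent if the bay is empty. Origin: centre of its underside. Foot 30 (x) x 44 mm, 52 mm high, with a hole 22 x 22 mm along x centred 28 mm up; on it a white slab 60 x 60 mm, 52 to 70 mm up, with eight wells; on that a grey grip post 20 x 20 mm, 70 to 115 mm up. In the bay it stands 12 mm above the bench with 2 mm of play to either rail.
- hole2 (a point): Mouth of bay 2's square through hole (22 x 22 mm) in the near rail, 40 mm above the bench, on the near face: stand frame x = -33, y = 40 mm; axes as the stand. The pin's near end sits 6 to 12 mm inside it at the start; the punch's stem goes in here, along x. The pin is clear of the carrier when its near end is 50 mm or more inside the mouth (stop at 56 mm).
- pin2: Seized steel cross pin of bay 2, 16 mm in diameter, 66 mm long, level, along the stand's x, axis 40 mm above the bench. Origin: centre of its near end face; x along it, away from the robot. At the start it passes through the carrier's foot and the far rail. It slides only along x, against about 9 N of friction, stays where it is left, and is captive in the far rail. To be moved with the punch only.
- carrier2: Tube carrier of bay 2, loose, 0.22 kg; absent if the bay is empty. Origin: centre of its underside. Foot 30 (x) x 44 mm, 52 mm high, with a hole 22 x 22 mm along x centred 28 mm up; on it a white slab 60 x 60 mm, 52 to 70 mm up, with eight wells; on that a grey grip post 20 x 20 mm, 70 to 115 mm up. In the bay it stands 12 mm above the bench with 2 mm of play to either rail.
- hole3 (a point): Mouth of bay 3's square through hole (22 x 22 mm) in the near rail, 40 mm above the bench, on the near face: stand frame x = -33, y = -40 mm; axes as the stand. The pin's near end sits 6 to 12 mm inside it at the start; the punch's stem goes in here, along x. The pin is clear of the carrier when its near end is 50 mm or more inside the mouth (stop at 56 mm).
- pin3: Seized steel cross pin of bay 3, 16 mm in diameter, 66 mm long, level, along the stand's x, axis 40 mm above the bench. Origin: centre of its near end face; x along it, away from the robot. At the start it passes through the carrier's foot and the far rail. It slides only along x, against about 9 N of friction, stays where it is left, and is captive in the far rail. To be moved with the punch only.
- carrier3: Tube carrier of bay 3, loose, 0.22 kg; absent if the bay is empty. Origin: centre of its underside. Foot 30 (x) x 44 mm, 52 mm high, with a hole 22 x 22 mm along x centred 28 mm up; on it a white slab 60 x 60 mm, 52 to 70 mm up, with eight wells; on that a grey grip post 20 x 20 mm, 70 to 115 mm up. In the bay it stands 12 mm above the bench with 2 mm of play to either rail.
- hole4 (a point): Mouth of bay 4's square through hole (22 x 22 mm) in the near rail, 40 mm above the bench, on the near face: stand frame x = -33, y = -120 mm; axes as the stand. The pin's near end sits 6 to 12 mm inside it at the start; the punch's stem goes in here, along x. The pin is clear of the carrier when its near end is 50 mm or more inside the mouth (stop at 56 mm).
- pin4: Seized steel cross pin of bay 4, 16 mm in diameter, 66 mm long, level, along the stand's x, axis 40 mm above the bench. Origin: centre of its near end face; x along it, away from the robot. At the start it passes through the carrier's foot and the far rail. It slides only along x, against about 9 N of friction, stays where it is left, and is captive in the far rail. To be moved with the punch only.
- carrier4: Tube carrier of bay 4, loose, 0.22 kg; absent if the bay is empty. Origin: centre of its underside. Foot 30 (x) x 44 mm, 52 mm high, with a hole 22 x 22 mm along x centred 28 mm up; on it a white slab 60 x 60 mm, 52 to 70 mm up, with eight wells; on that a grey grip post 20 x 20 mm, 70 to 115 mm up. In the bay it stands 12 mm above the bench with 2 mm of play to either rail.
Mind the look-alikes: they are no part of the job. There is more than one size of the punch; the one meant has the size given above. What is shaped like the carrier3 but purple is not meant.

How it is judged (in metres and radians):
On the way, in this order (a step that is already met when the one before it is completed fails the run):
1. a pin is driven through its carrier with the punch (((contact force between punch and pin1 above 2 N and x of pin1 in the frame of stand above 0 m) or (contact force between punch and pin2 above 2 N and x of pin2 in the frame of stand above 0 m) or (contact force between punch and pin3 above 2 N and x of pin3 in the frame of stand above 0 m) or (contact force between punch and pin4 above 2 N and x of pin4 in the frame of stand above 0 m))), for 0.05 s.
2. all carriers stand upright in the basin and the punch lies in the tool tray (x of carrier1 in the frame of basin between -0.075 and 0.075 m and y of carrier1 in the frame of basin between -0.075 and 0.075 m and z of each of carrier1, carrier2, carrier3, carrier4 in the frame of basin below 0.008 m and angle between each of carrier1, carrier2, carrier3, carrier4's own z axis and vertical below 0.2 rad and linear speed of each of carrier1, carrier2, carrier3, carrier4, punch below 0.03 m/s and x of carrier2 in the frame of basin between -0.075 and 0.075 m and y of carrier2 in the frame of basin between -0.075 and 0.075 m and x of carrier3 in the frame of basin between -0.075 and 0.075 m and y of carrier3 in the frame of basin between -0.075 and 0.075 m and x of carrier4 in the frame of basin between -0.075 and 0.075 m and y of carrier4 in the frame of basin between -0.075 and 0.075 m and x of punch in the frame of tooltray between -0.11 and 0.11 m and y of punch in the frame of tooltray between -0.07 and 0.07 m and height (world z) of punch below 0.04 m), for 0.2 s.
3. the start plunger is pushed fully down (value of joint plunger above 0.0175 m), for 0.05 s.
At the end, for the whole second after the job is handed in: Every carrier present stands in the basin (origin over the basin's floor and within 8 mm of it, within 0.2 rad of upright, at rest), the punch lies at rest in the tool tray (its origin over the tray, below 40 mm), and the plunger is up again (within 3 mm) (all of step 2 and value of joint plunger below 0.003 m); the robot touches nothing.
It fails at once if a pin is touched by the gripper (contact force between the fingers and pin1 above 1 N or contact force between the fingers and pin2 above 1 N or contact force between the fingers and pin3 above 1 N or contact force between the fingers and pin4 above 1 N).
Of carrier1, carrier2, carrier3, carrier4 only 3 to 4 are there at a start; the rules pass over those that are not, and their reading is None.
At some moment in a run one of punch may be knocked a few centimetres aside while the robot is not near it.
It also fails if it takes over 210 s, if anything falls off the work surface, if the arm or the gripper's body presses on something with over 40 N, if the wrist force passes 120 N, or if a joint passes its speed limit or range.

ROBOT

A 6-joint arm with a two-finger parallel gripper is mounted at the origin on the work surface. World frame = base frame: x ahead of the robot, y to its left, z up, the work surface at z = 0. Lengths are in m, angles in degrees, forces in N, time in s.
With the tool pointing down it reaches from about 0.375 to 0.9 m from the base axis. Payload 3.1 kg.
Tool frame: the origin (TCP) lies midway between the tips of the shut fingers; the grasp point (between the pads) lies bot.hold_point_z behind it (bot.hold_point_z is the distance from the TCP to the grasp point, in m); z points along the fingers, y is the direction in which the jaws open and shut (so a half turn about z gives the same grasp; the last joint's range is limited). The gripper opens to 87 mm and grips with 3 to 60 N. Pads are 19 mm wide; open, the fingers measure 117 mm over their backs; the gripper's body (75 mm by 190 mm) begins 51 mm behind the grasp point.
Start: joints at [-85.399, 30.224, 82.088, -0, 67.689, -10.227], TCP at [0.16, -0.604, 0.223] pointing down, gripper open.
Joint ranges: [-176.69, 176.69], [-43.24, 126.21], [12.49, 139.97], [-82, 262], [0, 151.66], [-163.58, 163.58]. Speed limits (degrees/s): [159.86, 159.86, 180, 180, 180, 180].

INTERFACE

Orientations are given as a 3x3 rotation matrix whose columns are the frame's x, y, z axes.
In Python, from rig import bot, vision, hand_in gives the robot as it stands. The module is installed in compiled form; this text tells all that it offers.
- The arm moves only by the shell command python3 -m handwheel 'ROWS'. ROWS is JSON, a list of rows, each an object of numbers: "hand": the gripper's target within -1 to 1 (fully open at 1, half-way at 0, shut at -1); "dx", "dy", "dz": the shift along the world's x, y, z in cm; "wx", "wy", "wz": the turn, a rotation vector about the world's x, y, z in rad. In form: [{"hand": .., "dx": .., "dy": .., "dz": .., "wx": .., "wy": .., "wz": ..}, ...]. A call has 1 to 10 rows; each row shifts and turns the commanded pose from where the row before left it; what a row does not reach is not made up. A row lasts 1/10 s, in which the tool goes at most 50 mm and 8.59 degrees, less where a joint would pass 70% of its speed; a pose out of reach is approached as far as the arm can. A call with a gripper value outside its range is refused whole. The fingers move at their own pace and stop on an object; the grip force is fixed at half the most. Time passes only in rows, so rows that do not move let the fingers close. It gives the time, the measured TCP pose, the force and the opening at its end, in the units of the state.
- bot.read_state(): the state, without advancing time (a new reading comes with each control period).
- vision.capture(name): name is "scene" or "top" or "wrist"; returns (picture, depth): 400x640x3 uint8, red, green, blue; 400x640 float32, m along the optical axis (not along the pixel's ray), 0 where there is no reading.
- vision.get_calibration(name): a dict with "fx", "fy", "cx", "cy" (pixels), "rvec" (rotation vector, rad) and "tvec" (3), from world to camera coordinates, as OpenCV has them. Camera axes: x right, y down, z forward; pixel columns grow to the right and rows downward; lengths in m; the calibration is good to about 2 mm. A picture is of the moment at which its call begins: read the wrist's pose just before it. get_calibration takes no time and is no camera call; for the wrist camera it gives the pose at the moment of the call.
- hand_in(): hands the job in, once; it reports no verdict.
The state is a dict: "time_s": time; "joint_positions": joint angles; "qvel": joint speeds; "tau": joint torques, N m; "position": TCP position; "tcp_rot": TCP orientation; "force": force on the tool from outside, world axes, zero at the start; "moment": the same for the moment, N m; "opening": opening from 0.0 (shut) to 1.0 (fully open).
Only numpy, scipy, OpenCV 4.12 (cv2) and the standard library are available. Lean on these libraries where they do the work, as an engineer would, in place of code of your own. Each camera call takes 0.05 s, during which the arm holds its last target.

## Working session

There is one attempt and no reset: what is moved stays moved. The work goes in short steps, Python scripts to look and compute and a shell command to move; the robot and the scene stay as the last step left them, time stands still between calls to the robot, and variables do not carry over. Pictures are saved under pics/ and viewed, and the job is handed in when it is done.

```bash
mkdir -p pics
cat > h.py <<'E'
import numpy as np, cv2
from rig import bot, vision
def cap(n, save=None):
    cal=vision.get_calibration(n); im,d=vision.capture(n)
    if save: cv2.imwrite('pics/'+save,im[:,:,::-1])
    return im,d,cal
def R_t(cal): return cv2.Rodrigues(np.array(cal['rvec'],float))[0], np.array(cal['tvec'],float).ravel()
def ray(cal,u,v,z):
    R,t=R_t(cal); d=R.T@np.array([(u-cal['cx'])/cal['fx'],(v-cal['cy'])/cal['fy'],1]); o=-R.T@t
    return o+d*(z-o[2])/d[2]
def cloud(cal,d):
    R,t=R_t(cal); v,u=np.mgrid[:d.shape[0],:d.shape[1]]
    P=np.stack([(u-cal['cx'])/cal['fx']*d,(v-cal['cy'])/cal['fy']*d,d],-1)
    W=(P-t)@R; W[d<=0]=np.nan
    return W
def proj(cal,p):
    R,t=R_t(cal); c=R@np.array(p)+t; return c[0]/c[2]*cal['fx']+cal['cx'],c[1]/c[2]*cal['fy']+cal['cy']
E
python3 - <<'E'
from h import *
print(bot.read_state(), bot.hold_point_z)
for n in ['scene','top','wrist']:
    im,d,c=cap(n,n+'0.png'); R,t=R_t(c); print(n,c['fx'],-R.T@t, (d>0).mean())
    np.savez(n+'0.npz',im=im,d=d)
    import json; json.dump({k:(np.array(v).tolist()) for k,v in c.items()},open(n+'0.json','w'))
E
```

```text
{'time_s': 0.0, 'joint_positions': array([-8.54002211e+01,  3.02793265e+01,  8.21549051e+01, -1.70684674e-03,
        6.76861878e+01, -1.02255308e+01]), 'qvel': array([ 0.01511991, -0.00745651, -0.04832628, -0.02656819,  0.03194552,
       -0.00104197]), 'tau': array([-1.20648743e-03, -4.40054941e+01, -1.76594013e+01,  6.32567424e-02,
        5.82133967e-02, -1.57995587e-04]), 'position': array([ 0.15990189, -0.60346966,  0.22157596]), 'tcp_rot': array([[ 9.66707587e-01,  2.55883574e-01, -1.96017673e-04],
       [ 2.55883415e-01, -9.66705383e-01,  2.09273413e-03],
       [ 3.46004948e-04, -2.07321963e-03, -9.99997791e-01]]), 'force': array([ 0.39771895, -0.03587446, -0.13685409]), 'moment': array([0.07864146, 0.04733312, 0.05940094]), 'opening': 0.9981629637738872} 0.0187
scene 471.82236062433395 [ 0.96365014 -0.75249892  0.92228938] 0.9960703125
top 413.9558906435468 [0.42779784 0.00549166 1.09597358] 0.99585546875
wrist 337.44455381403645 [ 0.24088802 -0.58239248  0.38396402] 0.99603125
```

View pics/scene0.png

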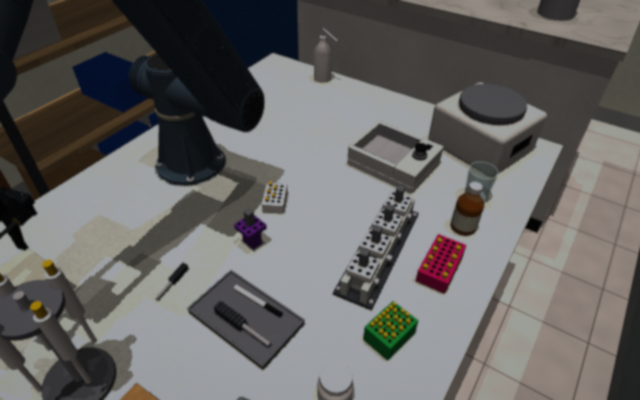

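View pics/top0.png

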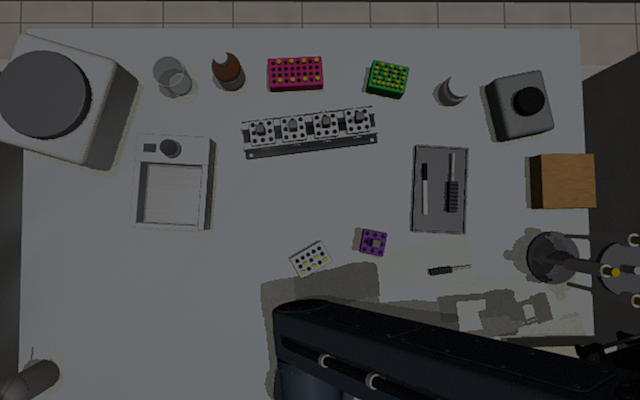

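View pics/wrist0.png

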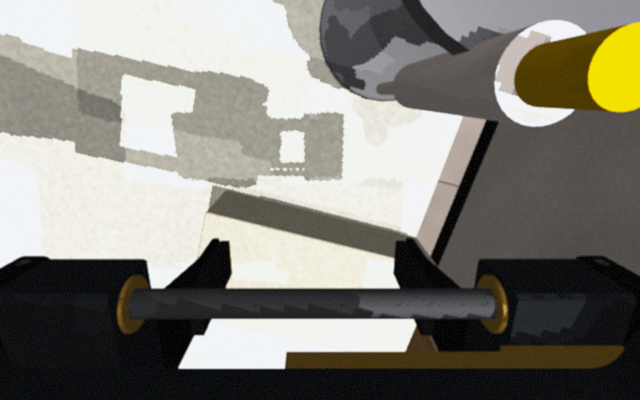

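```bash
cat >> h.py <<'E'
def show(im,box,s,name,gain=1.0):
    a,b,c,d=box; x=np.clip(im[c:d,a:b].astype(float)*gain,0,255).astype(np.uint8)
    cv2.imwrite('pics/'+name,cv2.resize(x,None,fx=s,fy=s,interpolation=cv2.INTER_CUBIC)[:,:,::-1])
E
python3 - <<'E'
from h import *
import json
im=np.load('top0.npz')['im']
show(im,(230,480,95,285),3.1,'topcrop.png',2.2)
show(im,(120,230,120,240),5,'bathcrop.png',2.2)
E
```

```text
(no output)
```

View pics/topcrop.png

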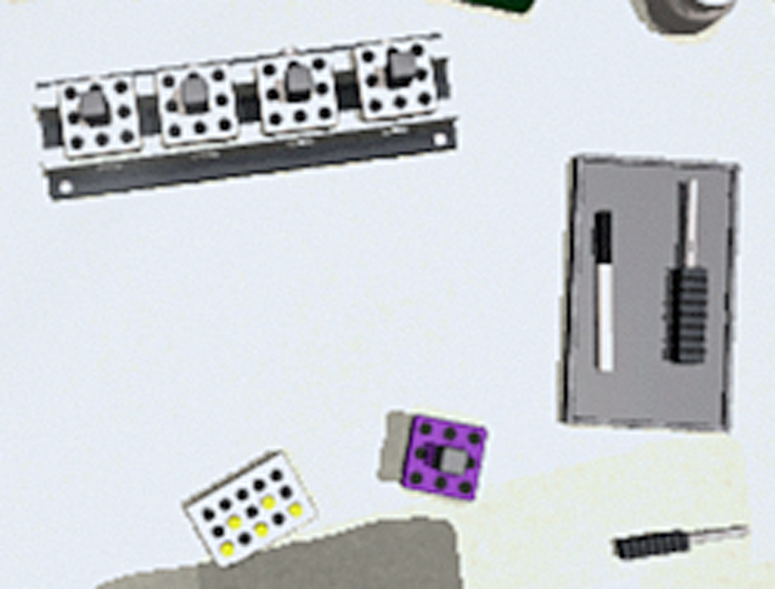

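View pics/bathcrop.png

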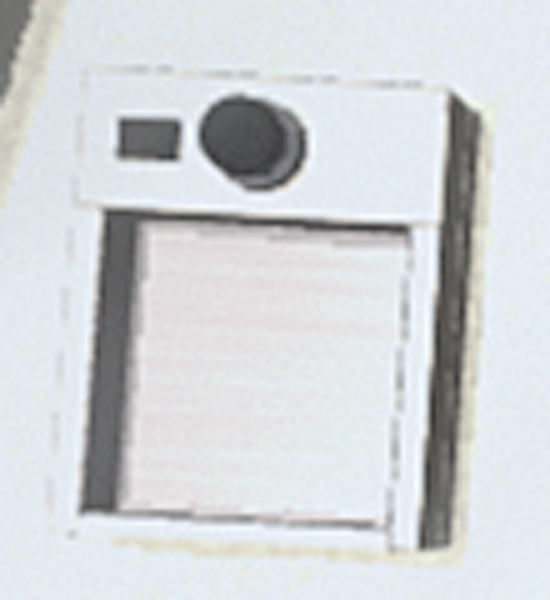

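Run:
```python
from h import *
import json
def load(n):
    z=np.load(n+'0.npz'); c=json.load(open(n+'0.json')); return z['im'],z['d'],c
im,d,c=load('top'); W=cloud(c,d)
def rect(mask,z,name):
    mask=mask.astype(np.uint8)
    n,l,s,ce=cv2.connectedComponentsWithStats(mask)
    for i in range(1,n):
        if s[i,4]<20: continue
        vs,us=np.where(l==i)
        P=W[vs,us]; r=cv2.minAreaRect((P[:,:2]*1000).astype(np.float32))
        # px-ray at the mean
        print(name,'px',ce[i].round(1),s[i,4],'rect c',np.round(r[0],1),'sz',np.round(r[1],1),'ang',round(r[2],1),'med',np.round(np.nanmedian(P,0)*1000,1))
Z=W[:,:,2]; u=np.arange(640)[None,:].repeat(400,0); v=np.arange(400)[:,None].repeat(640,1)
st=(u>230)&(u<390)&(v>95)&(v<165)
rect(st&(Z>.115)&(Z<.135),0,'post')
rect(st&(Z>.074)&(Z<.09),0,'slab')
rect(st&(Z>.054)&(Z<.066),0,'rail')
rect(st&(Z>.006)&(Z<.018),0,'plate')
tr=(u>405)&(u<475)&(v>140)&(v<240)
rect(tr&(Z>.006),0,'tray'); rect(tr&(Z>.028),0,'tools')
rect((u>420)&(u<480)&(v>255)&(v<285)&(Z>.008),0,'small')
b=(u>125)&(u<220)&(v>125)&(v<235)
rect(b&(Z>.060),0,'bath');rect(b&(Z>.060)&(Z<.08),0,'bathtop');rect(b&(Z<.033)&(Z>.02),0,'floor');rect(b&(Z>.095),0,'plunger')
for z in (0,):
  bb=W[300:330,100:200]; print('bench z', np.nanmedian(W[250:260,100:200,2]))
```

```text
post px [359.7 115.3] 77 rect c [ 676.4 -116. ] sz [20.1 19.4] ang 7.3 med [ 675.3 -116.2  126.8]
post px [326.4 120.1] 76 rect c [665.1 -36.5] sz [19.3 19.2] ang 9.0 med [664.3 -35.4 127.1]
post px [292.8 124. ] 76 rect c [657.3  43.4] sz [20.9 19.4] ang 3.1 med [655.5  42.9 126.4]
post px [260.1 127.9] 79 rect c [648.4 121. ] sz [20.7 19.8] ang 7.2 med [646.5 120.5 126.9]
slab px [357.3 120.4] 475 rect c [ 676.5 -116.2] sz [60.7 60.1] ang 7.6 med [ 670.3 -111.8   82. ]
slab px [325.6 124.8] 484 rect c [666.4 -36.4] sz [61.4 59.9] ang 6.2 med [660.5 -34.9  81.9]
slab px [293.6 128.3] 493 rect c [657.1  43.6] sz [60.6 59.9] ang 6.4 med [653.   42.5  82.2]
slab px [262.5 132.2] 495 rect c [648.1 121.1] sz [60.3 60.1] ang 6.1 med [643.6 116.5  82.1]
rail px [371.7 110.1] 44 rect c [ 705.9 -155.1] sz [16. 16.] ang 3.1 med [ 705.5 -155.4   59.6]
rail px [340.4 113.7] 54 rect c [697.2 -75.5] sz [17.4 20.4] ang 12.1 med [696.2 -74.   59.6]
rail px [308.5 117.8] 57 rect c [686.8   6.4] sz [17.5 20.5] ang 6.4 med [686.2   5.1  60.2]
rail px [276.9 121.6] 47 rect c [677.5  85.9] sz [16.1 17.7
[... 1324 characters left out ...]
 269.1] 201 rect c [ 295.6 -361.4] sz [ 16.  110.6] ang 7.0 med [ 295.5 -344.6   17. ]
bath px [171.2 168.4] 3350 rect c [530.6 348.1] sz [182.1 230.3] ang 85.9 med [588.2 338.5  70.4]
bathtop px [171.4 170.3] 3085 rect c [530.6 348.1] sz [182.1 230.3] ang 85.9 med [583.7 337.9  70.2]
floor px [212.1 169.7] 35 rect c [559.8 256.5] sz [ 2.1 70.4] ang 85.7 med [563.2 256.3  24.4]
floor px [172.  193.7] 3229 rect c [501.2 357. ] sz [139.5 150.6] ang 86.0 med [500.7 358.2  26.2]
floor px [208.9 215.1] 35 rect c [446.5 264.3] sz [ 2.  69.5] ang 85.6 med [442.6 264.8  25. ]
plunger px [168.1 146.1] 209 rect c [609.3 342.5] sz [35.  37.2] ang 5.4 med [609.4 341.3 106.3]
bench z 0.000401435485447484
```

Run:
```python
from h import *
import json
for n in ('top','scene'):
    z=np.load(n+'0.npz'); c=json.load(open(n+'0.json')); W=cloud(c,z['d']).reshape(-1,3)
    m=(W[:,2]>.06)&(W[:,0]>0.2)&(W[:,0]<.75)&(abs(W[:,1])<.9)
    P=W[m]; k=np.floor(P[:,:2]/.05).astype(int)
    for q in np.unique(k,axis=0):
        s=(k==q).all(1)
        if s.sum()>8: print(n,q*5,round(P[s,2].max(),3),end=' | ')
    print()
```

```text
top [ 20 -65] 0.304 | top [ 20 -20] 0.683 | top [ 20 -15] 0.674 | top [ 20 -10] 0.622 | top [20 -5] 0.54 | top [20  0] 0.456 | top [20  5] 0.37 | top [ 25 -70] 0.268 | top [ 25 -65] 0.304 | top [ 25 -60] 0.266 | top [ 25 -30] 0.771 | top [ 25 -25] 0.781 | top [ 25 -20] 0.753 | top [ 25 -15] 0.677 | top [ 25 -10] 0.594 | top [25 -5] 0.511 | top [25  0] 0.427 | top [25  5] 0.342 | top [ 30 -70] 0.268 | top [ 30 -65] 0.297 | top [ 30 -60] 0.318 | top [ 30 -20] 0.073 | top [ 30 -15] 0.073 | top [ 35 -70] 0.268 | top [ 35 -65] 0.313 | top [ 35 -60] 0.266 | top [ 35 -20] 0.118 | top [ 35 -15] 0.118 | top [ 40 -15] 0.072 | top [40 25] 0.075 | top [40 30] 0.075 | top [40 35] 0.076 | top [40 40] 0.076 | top [ 45 -75] 0.065 | top [ 45 -70] 0.064 | top [ 45 -65] 0.065 | top [ 45 -60] 0.064 | top [45 25] 0.074 | top [45 40] 0.075 | top [ 50 -75] 0.064 | top [ 50 -70] 0.065 | top [ 50 -65] 0.064 | top [ 50 -60] 0.063 | top [50 25] 0.076 | top [50 40] 0.075 | top [ 55 -75] 0.066 | top [ 55 -70] 0.065 | top [ 55 -65] 0.066 | top [ 55 -60] 0.063 | top [55 25] 0.075 | top [55 30] 0.109 | top [55 35] 
[... 2317 characters left out ...]
 0.074 | scene [60 30] 0.109 | scene [60 35] 0.107 | scene [60 40] 0.077 | scene [60 45] 0.133 | scene [60 50] 0.171 | scene [60 55] 0.173 | scene [60 60] 0.172 | scene [60 70] 0.139 | scene [ 65 -20] 0.079 | scene [ 65 -15] 0.128 | scene [ 65 -10] 0.108 | scene [65 -5] 0.129 | scene [65  0] 0.129 | scene [65  5] 0.126 | scene [65 10] 0.129 | scene [65 15] 0.08 | scene [65 40] 0.07 | scene [65 45] 0.14 | scene [65 50] 0.173 | scene [65 55] 0.175 | scene [65 60] 0.173 | scene [65 65] 0.173 | scene [ 70 -40] 0.083 | scene [ 70 -20] 0.063 | scene [ 70 -15] 0.084 | scene [ 70 -10] 0.085 | scene [70 45] 0.17 | scene [70 50] 0.174 | scene [70 55] 0.174 | scene [70 60] 0.174 | scene [70 65] 0.174 |
```

```bash
python3 -m handwheel '[{"hand":-0.1,"dy":3,"wz":0},{"hand":-0.1,"dy":4},{"hand":-0.1,"dy":4,"wz":-0.06},{"hand":-0.1,"dx":3,"dy":4,"wz":-0.06},{"hand":-0.1,"dx":4,"dy":3,"wz":-0.06},{"hand":-0.1,"dx":4,"dy":2,"wz":-0.06},{"hand":-0.1,"dx":4,"dy":2,"wz":-0.05,"dz":-1},{"hand":-0.1,"dx":4,"dy":1.85,"wz":-0.035,"dz":-2},{"hand":-0.1,"dx":4,"dz":-2},{"hand":-0.1,"dx":3}]'
```

```text
invalid input
```

```bash
python3 -m handwheel '[{"hand":-0.1,"dx":3},{"hand":-0.1,"dx":2},{"hand":-0.1},{"hand":-0.1}]'
python3 - <<'E'
from h import *
im,d,c=cap('wrist','w1.png'); s=bot.read_state(); print(s['position'],s['tcp_rot'].round(3),s['opening'],s['time_s'])
im,d,c=cap('top')
show(im,(400,480,140,290),4,'t1.png',2)
W=cloud(c,d)
u=np.arange(640)[None,:].repeat(400,0); v=np.arange(400)[:,None].repeat(640,1)
E
```

```text
[ 0.15994331 -0.60373511  0.22192309] [[ 0.967  0.256 -0.   ]
 [ 0.256 -0.967  0.001]
 [ 0.    -0.001 -1.   ]] 1.0030207803978184 0.2invalid input
```

View pics/w1.png

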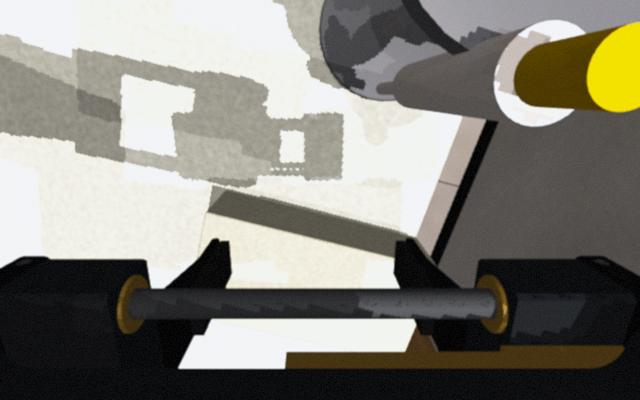

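```bash
python3 -m handwheel '[{"hand":-0.1,"dx":0,"dy":3,"dz":0,"wx":0,"wy":0,"wz":0},{"hand":-0.1,"dx":0,"dy":4,"dz":0,"wx":0,"wy":0,"wz":0},{"hand":-0.1,"dx":0,"dy":4,"dz":0,"wx":0,"wy":0,"wz":-0.06},{"hand":-0.1,"dx":3,"dy":4,"dz":0,"wx":0,"wy":0,"wz":-0.06},{"hand":-0.1,"dx":4,"dy":3,"dz":0,"wx":0,"wy":0,"wz":-0.06},{"hand":-0.1,"dx":4,"dy":2,"dz":0,"wx":0,"wy":0,"wz":-0.06},{"hand":-0.1,"dx":4,"dy":2,"dz":-1,"wx":0,"wy":0,"wz":-0.05},{"hand":-0.1,"dx":4,"dy":1.85,"dz":-2,"wx":0,"wy":0,"wz":-0.035},{"hand":-0.1,"dx":4,"dy":0,"dz":-2,"wx":0,"wy":0,"wz":0},{"hand":-0.1,"dx":3,"dy":0,"dz":0,"wx":0,"wy":0,"wz":0}]'
```

```text
time_s: 1.25
position: [0.4211, -0.3632, 0.1701]
tcp_rot: [[0.998, -0.064, -0.003], [-0.064, -0.998, 0.004], [-0.003, -0.004, -1.0]]
force: [-0.4, -0.7, 0.3]
opening: 0.451
```

```bash
python3 -m handwheel '[{"hand":-0.1,"dx":2.6,"dy":0,"dz":0,"wx":0,"wy":0,"wz":0},{"hand":-0.1,"dx":0,"dy":0,"dz":0,"wx":0,"wy":0,"wz":0},{"hand":-0.1,"dx":0,"dy":0,"dz":0,"wx":0,"wy":0,"wz":0}]'
python3 - <<'E'
from h import *
s=bot.read_state(); print(s['position'],s['opening'],s['time_s'])
im,d,c=cap('wrist','w1.png'); W=cloud(c,d); Z=W[:,:,2]
m=((Z>.03)&(Z<.046)&(abs(W[:,:,0]-.5)<.15)&(abs(W[:,:,1]+.34)<.08)).astype(np.uint8)
n,l,st,ce=cv2.connectedComponentsWithStats(m)
for i in range(1,n):
    if st[i,4]>300: 
        P=W[l==i]; r=cv2.minAreaRect((P[:,:2]*1000).astype(np.float32)); print(ce[i],r,np.median(P[:,2]))
E
```

```text
time_s: 1.55
position: [0.4459, -0.3652, 0.1722]
tcp_rot: [[0.998, -0.065, -0.001], [-0.065, -0.998, 0.001], [-0.001, -0.001, -1.0]]
force: [-0.7, -0.8, -0.3]
opening: 0.447
[ 0.44589417 -0.36519116  0.17222208] 0.4472295959143098 1.55
[311.1372841  113.83174509] ((523.3442993164062, -369.03118896484375), (22.33150863647461, 154.79721069335938), 86.55175018310547) 0.0405033200282315
```

View pics/w1.png

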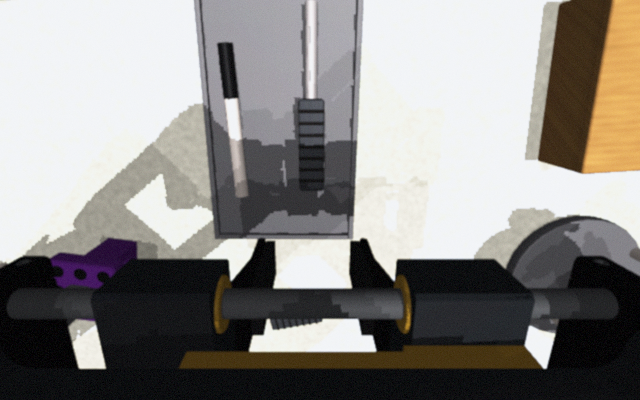

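```bash
python3 -m handwheel '[{"hand":-0.2,"dx":2.0,"dy":-0.1,"dz":0,"wx":0,"wy":0,"wz":0.0},{"hand":-0.2,"dx":2,"dy":0,"dz":0,"wx":0,"wy":0,"wz":0},{"hand":-0.2,"dx":0,"dy":0,"dz":-3,"wx":0,"wy":0,"wz":0},{"hand":-0.2,"dx":0,"dy":0,"dz":-3,"wx":0,"wy":0,"wz":0},{"hand":-0.2,"dx":0,"dy":0,"dz":-3,"wx":0,"wy":0,"wz":0},{"hand":-0.2,"dx":0,"dy":0,"dz":-1,"wx":0,"wy":0,"wz":0},{"hand":-0.2,"dx":0,"dy":0,"dz":0,"wx":0,"wy":0,"wz":0},{"hand":-0.2,"dx":0,"dy":0,"dz":0,"wx":0,"wy":0,"wz":0}]'
python3 - <<'E'
from h import *
cap('wrist','w2.png')
E
```

```text
time_s: 2.4
position: [0.486, -0.3675, 0.0736]
tcp_rot: [[0.998, -0.067, 0.001], [-0.067, -0.998, -0.001], [0.001, 0.001, -1.0]]
force: [-0.8, 0.1, 0.3]
opening: 0.399
```

View pics/w2.png

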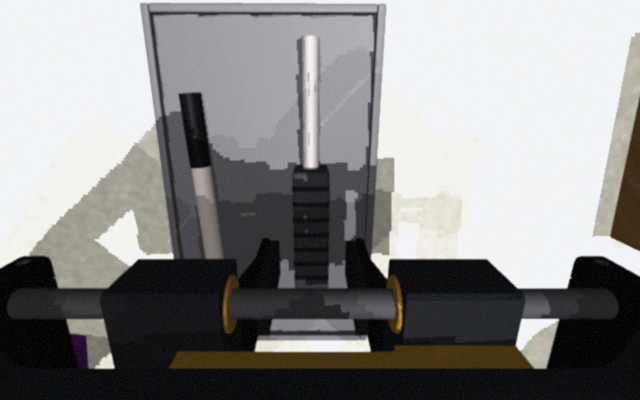

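```bash
python3 -m handwheel '[{"hand":-0.2,"dx":0,"dy":0,"dz":-2.5,"wx":0,"wy":0,"wz":0.0},{"hand":-0.2,"dx":0,"dy":0,"dz":-2.3,"wx":0,"wy":0,"wz":0},{"hand":-0.2,"dx":0,"dy":0,"dz":0,"wx":0,"wy":0,"wz":0},{"hand":-0.2,"dx":0,"dy":0,"dz":0,"wx":0,"wy":0,"wz":0}]'
python3 - <<'E'
from h import *
im,d,c=cap('wrist'); show(im,(220,420,180,340),4,'w3.png')
E
```

```text
time_s: 2.85
position: [0.4865, -0.3672, 0.0258]
tcp_rot: [[0.998, -0.066, 0.001], [-0.066, -0.998, -0.001], [0.001, 0.001, -1.0]]
force: [0.3, 0.4, 0.3]
opening: 0.401
```

View pics/w3.png

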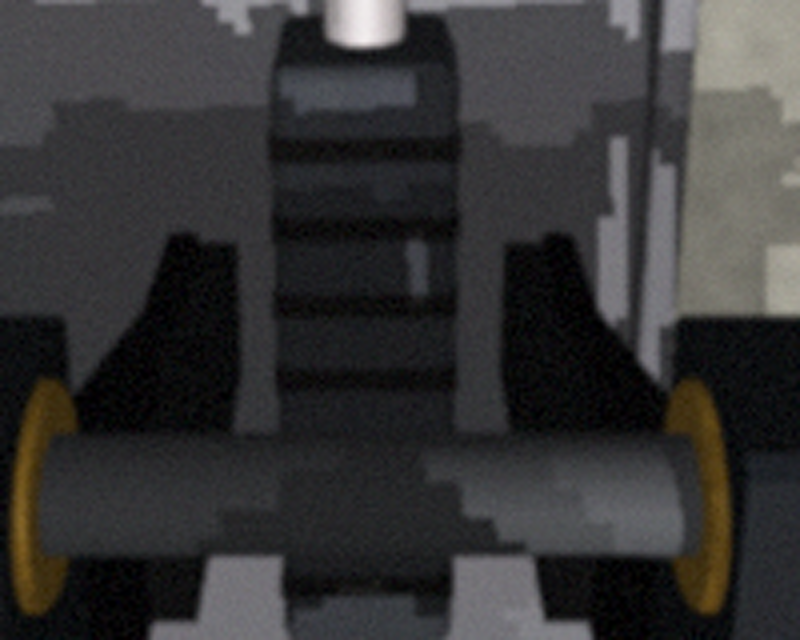

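```bash
python3 -m handwheel '[{"hand":-0.2,"dx":0,"dy":0,"dz":-0.7,"wx":0,"wy":0,"wz":0.0},{"hand":-0.2,"dx":0,"dy":0,"dz":0,"wx":0,"wy":0,"wz":0},{"hand":-1,"dx":0,"dy":0,"dz":0,"wx":0,"wy":0,"wz":0},{"hand":-1,"dx":0,"dy":0,"dz":0,"wx":0,"wy":0,"wz":0},{"hand":-1,"dx":0,"dy":0,"dz":0,"wx":0,"wy":0,"wz":0},{"hand":-1,"dx":0,"dy":0,"dz":0,"wx":0,"wy":0,"wz":0}]'
```

```text
time_s: 3.5
position: [0.4861, -0.3668, 0.0178]
tcp_rot: [[0.998, -0.066, 0.0], [-0.066, -0.998, -0.0], [0.0, 0.0, -1.0]]
force: [-0.3, -1.0, 0.9]
opening: 0.25
```

```bash
python3 -m handwheel '[{"hand":-1,"dx":0,"dy":0,"dz":0.5,"wx":0,"wy":0,"wz":0.0},{"hand":-1,"dx":0,"dy":0,"dz":3,"wx":0,"wy":0,"wz":0},{"hand":-1,"dx":0,"dy":0,"dz":4,"wx":0,"wy":0,"wz":0},{"hand":-1,"dx":0,"dy":0,"dz":4,"wx":0,"wy":0,"wz":0},{"hand":-1,"dx":0,"dy":0,"dz":0,"wx":0,"wy":0,"wz":0},{"hand":-1,"dx":0,"dy":0,"dz":0,"wx":0,"wy":0,"wz":0}]'
python3 - <<'E'
from h import *
im,d,c=cap('wrist','w4.png')
s=bot.read_state(); print(s['position'],s['tcp_rot'].round(4))
W=cloud(c,d)
# stem bright: print depth at points on the stem
E
```

```text
time_s: 4.1
position: [0.4861, -0.3668, 0.1335]
tcp_rot: [[0.998, -0.066, 0.001], [-0.066, -0.998, -0.001], [0.001, 0.001, -1.0]]
force: [-0.4, 0.5, -3.2]
opening: 0.253
[ 0.48521723 -0.36590052  0.13200747] [[ 0.9978 -0.0661 -0.0013]
 [-0.0661 -0.9978  0.0013]
 [-0.0014 -0.0012 -1.    ]]
```

View pics/w4.png

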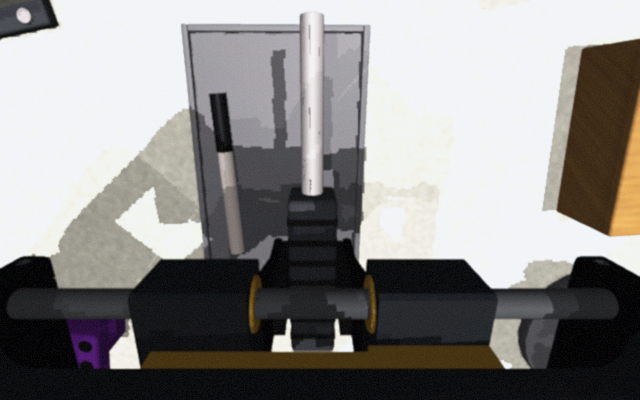

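```bash
cat > tip.py <<'E'
from h import *
def tip():
    s=bot.read_state(); im,d,c=cap('wrist'); W=cloud(c,d)
    T=(W-s['position'])@s['tcp_rot']   # tool coords
    m=(T[:,:,0]>.05)&(T[:,:,0]<.14)&(abs(T[:,:,1])<.02)&(abs(T[:,:,2]+.01)<.025)
    n,l,st,ce=cv2.connectedComponentsWithStats(m.astype(np.uint8)); i=1+np.argmax(st[1:,4]); P=T[l==i]
    q=P[:,0].max()
    for a in (.06,.08,.1,q-.006):
        k=abs(P[:,0]-a)<.004; print('tool x %.3f'%a,'y mid %.4f'%((P[k,1].min()+P[k,1].max())/2),'top z %.4f'%np.percentile(P[k,2],5))
    print('tip tool x %.4f'%q, 'TCP',s['position'], 'yaw', np.degrees(np.arctan2(s['tcp_rot'][1,0],s['tcp_rot'][0,0])), 'F',s['force'])
if __name__=='__main__': tip()
E
python3 tip.py
```

```text
tool x 0.060 y mid -0.0003 top z -0.0156
tool x 0.080 y mid -0.0003 top z -0.0158
tool x 0.100 y mid -0.0006 top z -0.0157
tool x 0.109 y mid -0.0003 top z -0.0157
tip tool x 0.1149 TCP [ 0.48521723 -0.36590052  0.13200747] yaw -3.7920256113372717 F [-0.37133906 -0.42426791 -2.563444  ]
```

```bash
python3 -m handwheel '[{"hand":-1,"dx":0,"dy":3,"dz":0,"wx":0,"wy":0,"wz":0.03},{"hand":-1,"dx":0.5,"dy":4,"dz":0,"wx":0,"wy":0,"wz":0.04},{"hand":-1,"dx":0.6,"dy":4,"dz":0,"wx":0,"wy":0,"wz":0.04},{"hand":-1,"dx":0.6,"dy":4,"dz":0,"wx":0,"wy":0,"wz":0.04},{"hand":-1,"dx":0,"dy":4,"dz":0,"wx":0,"wy":0,"wz":0.034},{"hand":-1,"dx":0,"dy":4,"dz":0,"wx":0,"wy":0,"wz":0},{"hand":-1,"dx":0,"dy":0,"dz":-3,"wx":0,"wy":0,"wz":0},{"hand":-1,"dx":0,"dy":0,"dz":0,"wx":0,"wy":0,"wz":0},{"hand":-1,"dx":0,"dy":0,"dz":0,"wx":0,"wy":0,"wz":0}]'
python3 - <<'E'
from h import *
im,d,c=cap('wrist','w5.png')
s=bot.read_state(); p=s['position'];print(p,s['time_s'],np.degrees(np.arctan2(s['tcp_rot'][1,0],s['tcp_rot'][0,0])))
W=cloud(c,d);Z=W[:,:,2]
for lo,hi,n in ((.115,.135,'post'),(.074,.09,'slab'),(.052,.066,'rail'),(.007,.018,'plate')):
    m=((Z>lo)&(Z<hi)&(W[:,:,0]>.55)).astype(np.uint8)
    N,l,st,ce=cv2.connectedComponentsWithStats(m)
    for i in range(1,N):
        if st[i,4]>150:
            P=W[l==i]; r=cv2.minAreaRect((P[:,:2]*1000).astype(np.float32)); print(n,ce[i].round(),np.round(r[0],1),np.round(r[1],1),round(r[2],1))
E
```

```text
time_s: 5.1
position: [0.502, -0.1364, 0.1012]
tcp_rot: [[0.993, 0.118, -0.003], [0.118, -0.993, 0.002], [-0.003, -0.002, -1.0]]
force: [0.7, -0.1, -1.9]
opening: 0.252
[ 0.50289831 -0.13721074  0.10204937] 5.15 6.705638531937899
post [312.  94.] [ 582.9 -126.7] [66.6  7.9] 6.7
plate [192.  14.] [626.1 -42.6] [ 17.3 269.8] 6.8
plate [520. 113.] [ 587.9 -276.3] [ 3.2 75.8] 85.4
plate [587. 127.] [ 585.2 -330.9] [98.9 70.3] 90.0
```

View pics/w5.png

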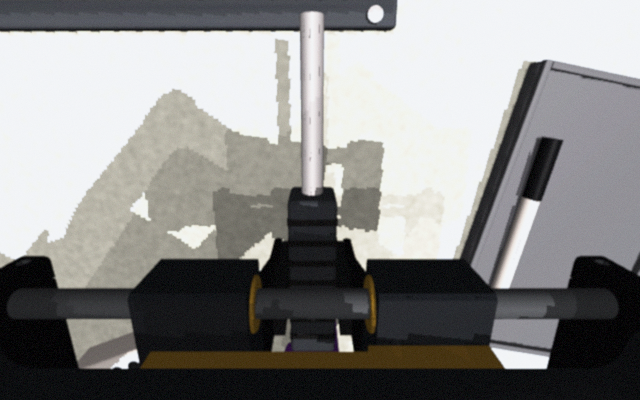

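```bash
python3 -m handwheel '[{"hand":-1,"dx":0,"dy":0,"dz":-3,"wx":0,"wy":0,"wz":0},{"hand":-1,"dx":0,"dy":0,"dz":-3,"wx":0,"wy":0,"wz":0},{"hand":-1,"dx":0,"dy":0,"dz":-1.2,"wx":0,"wy":0,"wz":0},{"hand":-1,"dx":0,"dy":0,"dz":0,"wx":0,"wy":0,"wz":0},{"hand":-1,"dx":0,"dy":0,"dz":0,"wx":0,"wy":0,"wz":0}]'
python3 - <<'E'
from h import *
s=bot.read_state();print(s['position']); im,d,c=cap('wrist','w6.png')
im,d,c=cap('scene'); show(im,(300,440,170,320),4.5,'s6.png',1.5)
E
```

```text
time_s: 5.65
position: [0.5036, -0.1375, 0.0313]
tcp_rot: [[0.993, 0.117, 0.001], [0.117, -0.993, -0.001], [0.001, 0.001, -1.0]]
force: [0.1, -0.1, -1.4]
opening: 0.249
[ 0.50364668 -0.13749556  0.03126316]
```

View pics/s6.png

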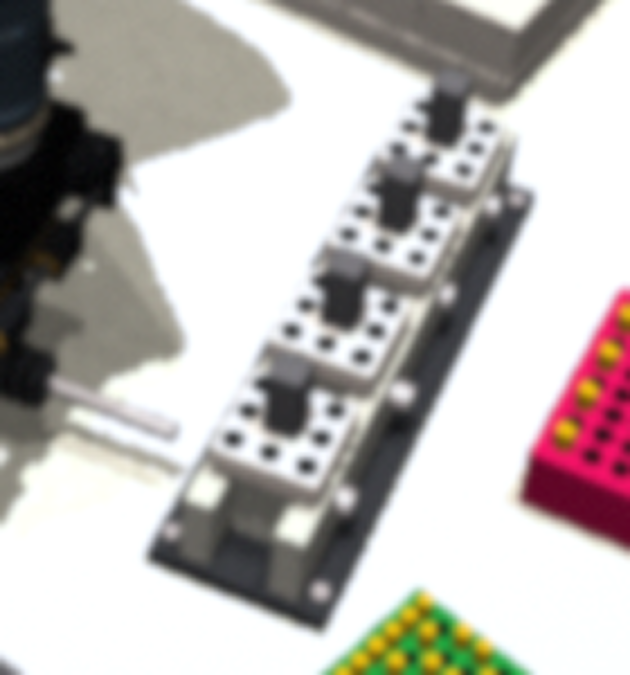

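View pics/w6.png

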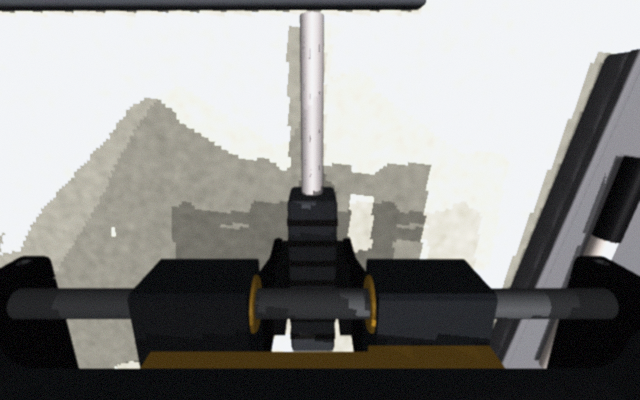

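```bash
python3 -m handwheel '[{"hand":-1,"dx":1.0,"dy":0.12,"dz":-0.15,"wx":0,"wy":0,"wz":0},{"hand":-1,"dx":1.0,"dy":0.12,"dz":0,"wx":0,"wy":0,"wz":0},{"hand":-1,"dx":1,"dy":0.12,"dz":0,"wx":0,"wy":0,"wz":0},{"hand":-1,"dx":0.5,"dy":0.06,"dz":0,"wx":0,"wy":0,"wz":0},{"hand":-1,"dx":0.5,"dy":0.06,"dz":0,"wx":0,"wy":0,"wz":0},{"hand":-1,"dx":0.5,"dy":0.06,"dz":0,"wx":0,"wy":0,"wz":0},{"hand":-1,"dx":0,"dy":0,"dz":0,"wx":0,"wy":0,"wz":0}]'
```

```text
time_s: 6.45
position: [0.5446, -0.1306, 0.0284]
tcp_rot: [[0.993, 0.118, -0.008], [0.118, -0.993, 0.002], [-0.008, -0.003, -1.0]]
force: [-6.8, -2.7, -0.1]
opening: 0.249
```

```bash
python3 -m handwheel '[{"hand":-1,"dx":0.7,"dy":0.05,"dz":0.05,"wx":0,"wy":0,"wz":0},{"hand":-1,"dx":0.7,"dy":0.05,"dz":0.05,"wx":0,"wy":0,"wz":0},{"hand":-1,"dx":0.7,"dy":0.08,"dz":0,"wx":0,"wy":0,"wz":0},{"hand":-1,"dx":0.6,"dy":0.07,"dz":0,"wx":0,"wy":0,"wz":0},{"hand":-1,"dx":0.5,"dy":0.06,"dz":0,"wx":0,"wy":0,"wz":0},{"hand":-1,"dx":0,"dy":0,"dz":0,"wx":0,"wy":0,"wz":0},{"hand":-1,"dx":0,"dy":0,"dz":0,"wx":0,"wy":0,"wz":0}]'; python3 tip.py
```

```text
time_s: 7.15
position: [0.5755, -0.127, 0.0289]
tcp_rot: [[0.993, 0.118, -0.01], [0.118, -0.993, 0.003], [-0.01, -0.004, -1.0]]
force: [-6.4, -1.4, -0.8]
opening: 0.246
tool x 0.060 y mid -0.0005 top z -0.0167Traceback (most recent call last):
  File "tip.py", line 11, in <module>
    if __name__=='__main__': tip()
                             ~~~^^
  File "tip.py", line 9, in tip
    k=abs(P[:,0]-a)<.004; print('tool x %.3f'%a,'y mid %.4f'%((P[k,1].min()+P[k,1].max())/2),'top z %.4f'%np.percentile(P[k,2],5))
                                                               ~~~~~~~~~~^^
    return umr_minimum(a, axis, None, out, keepdims, initial, where)
ValueError: zero-size array to reduction operation minimum which has no identity
```

```bash
cat > front.py <<'E'
from h import *
def front():
    s=bot.read_state(); im,d,c=cap('wrist'); W=cloud(c,d); T=(W-s['position'])@s['tcp_rot']
    m=(abs(T[:,:,1])<.012)&(T[:,:,0]>.02)&(T[:,:,0]<.06)
    h=m&(abs(T[:,:,2]+.0237)<.004); st=m&(abs(T[:,:,2]+.0157)<.003)&(abs(T[:,:,1])<.004)
    print('handle front tool x %.4f'%np.percentile(T[h][:,0],99),'stem begins %.4f'%np.percentile(T[st][:,0],1),'TCP',s['position'],'F',s['force'])
front()
E
python3 -m handwheel '[{"hand":-1,"dx":0.4,"dy":0.05,"dz":0,"wx":0,"wy":0,"wz":0},{"hand":-1,"dx":0.3,"dy":0.03,"dz":0,"wx":0,"wy":0,"wz":0},{"hand":-1,"dx":0,"dy":0,"dz":0,"wx":0,"wy":0,"wz":0},{"hand":-1,"dx":0,"dy":0,"dz":0,"wx":0,"wy":0,"wz":0}]'; python3 front.py;  python3 - <<'E'
from h import *
im,d,c=cap('scene'); show(im,(300,440,170,320),4.5,'s7.png',1.5)
E
```

```text
time_s: 7.6
position: [0.582, -0.1262, 0.0288]
tcp_rot: [[0.993, 0.118, -0.011], [0.118, -0.993, 0.003], [-0.011, -0.004, -1.0]]
force: [-8.3, -2.1, -1.2]
opening: 0.25
handle front tool x 0.0395 stem begins 0.0394 TCP [ 0.58201596 -0.12618017  0.02881973] F [-8.33413417 -2.09601409 -1.18503295]
```

View pics/s7.png

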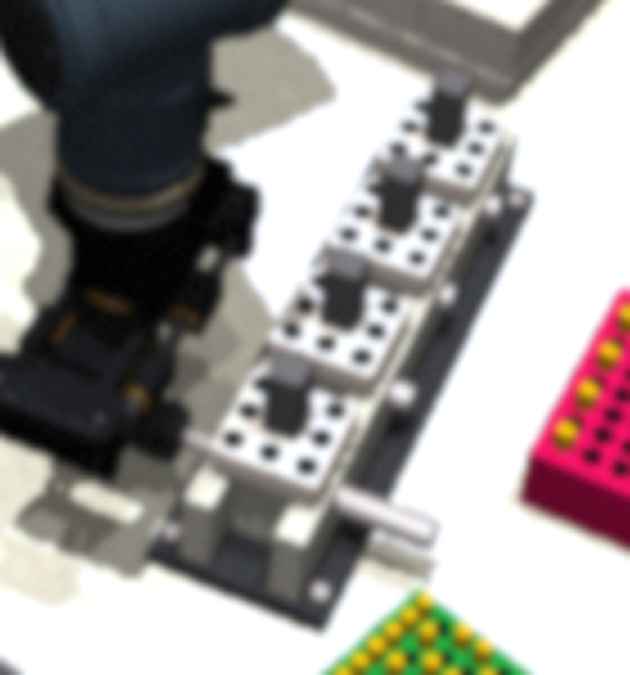

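```bash
python3 -m handwheel '[{"hand":-1,"dx":-1.0,"dy":-0.12,"dz":0,"wx":0,"wy":0,"wz":0},{"hand":-1,"dx":-2,"dy":-0.24,"dz":0,"wx":0,"wy":0,"wz":0},{"hand":-1,"dx":-2.5,"dy":-0.3,"dz":0,"wx":0,"wy":0,"wz":0},{"hand":-1,"dx":-2.5,"dy":-0.3,"dz":0,"wx":0,"wy":0,"wz":0},{"hand":-1,"dx":-0.9,"dy":2.5,"dz":0,"wx":0,"wy":0,"wz":0},{"hand":-1,"dx":0,"dy":3.4,"dz":0,"wx":0,"wy":0,"wz":0},{"hand":-1,"dx":0,"dy":2,"dz":0,"wx":0,"wy":0,"wz":0},{"hand":-1,"dx":0,"dy":0,"dz":0,"wx":0,"wy":0,"wz":0},{"hand":-1,"dx":0,"dy":0,"dz":0,"wx":0,"wy":0,"wz":0}]'; python3 tip.py
python3 - <<'E'
from h import *
im,d,c=cap('top'); W=cloud(c,d); Z=W[:,:,2]
C=np.array([.662,.003]);a=np.radians(6.75); ex=np.array([np.cos(a),np.sin(a)]);ey=np.array([-ex[1],ex[0]])
X=(W[:,:,:2]-C)@ex; Y=(W[:,:,:2]-C)@ey
for k,y in enumerate((.12,.04,-.04,-.12)):
    m=(abs(Y-y)<.01)&(X>.034)&(X<.12)&(Z>.035)&(Z<.055); print(k+1,m.sum(), X[m].max() if m.any() else None, 'near-end depth', (X[m].max()-.066+.033) if m.any() else None)
E
```

```text
time_s: 8.6
position: [0.4987, -0.0579, 0.0303]
tcp_rot: [[0.993, 0.119, 0.002], [0.119, -0.993, -0.001], [0.001, 0.001, -1.0]]
force: [0.3, -0.7, -1.7]
opening: 0.248
tool x 0.060 y mid 0.0006 top z -0.0166
tool x 0.080 y mid 0.0006 top z -0.0169
tool x 0.100 y mid 0.0007 top z -0.0172
tool x 0.109 y mid 0.0007 top z -0.0172
tip tool x 0.1148 TCP [ 0.49870077 -0.05790655  0.03026031] yaw 6.827713617682731 F [ 0.32215482 -0.6768763  -1.72462005]
1 5 0.04035862013178255 near-end depth 0.007358620131782546
2 11 0.11999155273384625 near-end depth 0.08699155273384625
3 48 0.11993632227436829 near-end depth 0.08693632227436829
4 108 0.08526127802714818 near-end depth 0.05226127802714818
```

```bash
python3 -m handwheel '[{"hand":-1,"dx":1.0,"dy":0.2,"dz":-0.05,"wx":0,"wy":0,"wz":0},{"hand":-1,"dx":1.0,"dy":0.2,"dz":0,"wx":0,"wy":0,"wz":0},{"hand":-1,"dx":0.8,"dy":0.1,"dz":0,"wx":0,"wy":0,"wz":0},{"hand":-1,"dx":0.7,"dy":0.08,"dz":0,"wx":0,"wy":0,"wz":0},{"hand":-1,"dx":0.7,"dy":0.08,"dz":0,"wx":0,"wy":0,"wz":0},{"hand":-1,"dx":0.7,"dy":0.08,"dz":0.05,"wx":0,"wy":0,"wz":0},{"hand":-1,"dx":0.7,"dy":0.08,"dz":0.05,"wx":0,"wy":0,"wz":0},{"hand":-1,"dx":0.7,"dy":0.08,"dz":0,"wx":0,"wy":0,"wz":0},{"hand":-1,"dx":0.7,"dy":0.08,"dz":0,"wx":0,"wy":0,"wz":0},{"hand":-1,"dx":0,"dy":0,"dz":0,"wx":0,"wy":0,"wz":0}]'; python3 front.py
```

```text
time_s: 9.7
position: [0.5639, -0.048, 0.0295]
tcp_rot: [[0.993, 0.117, -0.01], [0.117, -0.993, 0.001], [-0.01, -0.002, -1.0]]
force: [-6.3, -2.5, -1.5]
opening: 0.25
handle front tool x 0.0394 stem begins 0.0391 TCP [ 0.56387342 -0.04795144  0.02948951] F [-6.29771581 -2.52213577 -1.45616345]
```

```bash
python3 -m handwheel '[{"hand":-1,"dx":0.5,"dy":0.03,"dz":0,"wx":0,"wy":0,"wz":0},{"hand":-1,"dx":0.5,"dy":0.03,"dz":0,"wx":0,"wy":0,"wz":0},{"hand":-1,"dx":0,"dy":0,"dz":0,"wx":0,"wy":0,"wz":0},{"hand":-1,"dx":0,"dy":0,"dz":0,"wx":0,"wy":0,"wz":0}]'; python3 front.py
```

```text
time_s: 10.15
position: [0.5733, -0.0471, 0.0294]
tcp_rot: [[0.993, 0.118, -0.011], [0.118, -0.993, 0.002], [-0.011, -0.003, -1.0]]
force: [-7.2, -2.1, 0.5]
opening: 0.251
handle front tool x 0.0394 stem begins 0.0390 TCP [ 0.57329476 -0.04707614  0.02943329] F [-7.17174583 -2.10765751  0.48248928]
```

```bash
python3 -m handwheel '[{"hand":-1,"dx":-1.0,"dy":-0.12,"dz":0,"wx":0,"wy":0,"wz":0},{"hand":-1,"dx":-2,"dy":-0.24,"dz":0,"wx":0,"wy":0,"wz":0},{"hand":-1,"dx":-2.5,"dy":-0.3,"dz":0,"wx":0,"wy":0,"wz":0},{"hand":-1,"dx":-2.5,"dy":-0.3,"dz":0,"wx":0,"wy":0,"wz":0},{"hand":-1,"dx":-0.9,"dy":2.5,"dz":0,"wx":0,"wy":0,"wz":0},{"hand":-1,"dx":0,"dy":3.4,"dz":0,"wx":0,"wy":0,"wz":0},{"hand":-1,"dx":0,"dy":2.1,"dz":0,"wx":0,"wy":0,"wz":0},{"hand":-1,"dx":0,"dy":0,"dz":0,"wx":0,"wy":0,"wz":0},{"hand":-1,"dx":0,"dy":0,"dz":0,"wx":0,"wy":0,"wz":0}]'; python3 tip.py
cat > pins.py <<'E'
from h import *
im,d,c=cap('top'); W=cloud(c,d); Z=W[:,:,2]
C=np.array([.662,.003]);a=np.radians(6.75); ex=np.array([np.cos(a),np.sin(a)]);ey=np.array([-ex[1],ex[0]])
X=(W[:,:,:2]-C)@ex; Y=(W[:,:,:2]-C)@ey
for k,y in enumerate((.12,.04,-.04,-.12)):
    m=(abs(Y-y)<.007)&(X>.034)&(X<.097)&(Z>.038)&(Z<.052); print(k+1,m.sum(), 'near-end depth', (X[m].max()-.066+.033) if m.any() else None)
E
python3 pins.py
```

```text
time_s: 11.1
position: [0.4896, 0.023, 0.0307]
tcp_rot: [[0.993, 0.119, 0.001], [0.119, -0.993, -0.0], [0.001, 0.001, -1.0]]
force: [-0.0, -0.4, -2.1]
opening: 0.253
tool x 0.060 y mid 0.0008 top z -0.0171
tool x 0.080 y mid 0.0009 top z -0.0176
tool x 0.100 y mid 0.0011 top z -0.0180
tool x 0.108 y mid 0.0011 top z -0.0183
tip tool x 0.1144 TCP [0.48961735 0.02298803 0.03070988] yaw 6.835365136629398 F [-0.03822244 -0.40356157 -2.08485067]
1 5 near-end depth 0.007148114387419309
2 1 near-end depth 0.007714361364478943
3 97 near-end depth 0.05269332004512192
4 92 near-end depth 0.05281424692006646
```

```bash
python3 -m handwheel '[{"hand":-1,"dx":1.0,"dy":0.17,"dz":-0.25,"wx":0,"wy":0,"wz":0},{"hand":-1,"dx":1.0,"dy":0.15,"dz":0,"wx":0,"wy":0,"wz":0},{"hand":-1,"dx":0.8,"dy":0.1,"dz":0,"wx":0,"wy":0,"wz":0},{"hand":-1,"dx":0.7,"dy":0.08,"dz":0,"wx":0,"wy":0,"wz":0},{"hand":-1,"dx":0.7,"dy":0.08,"dz":0,"wx":0,"wy":0,"wz":0},{"hand":-1,"dx":0.7,"dy":0.08,"dz":0.05,"wx":0,"wy":0,"wz":0},{"hand":-1,"dx":0.7,"dy":0.08,"dz":0,"wx":0,"wy":0,"wz":0},{"hand":-1,"dx":0.7,"dy":0.08,"dz":0,"wx":0,"wy":0,"wz":0},{"hand":-1,"dx":0.7,"dy":0.08,"dz":0,"wx":0,"wy":0,"wz":0},{"hand":-1,"dx":0,"dy":0,"dz":0,"wx":0,"wy":0,"wz":0}]'; python3 front.py
```

```text
time_s: 12.2
position: [0.5547, 0.0316, 0.0275]
tcp_rot: [[0.993, 0.117, -0.011], [0.117, -0.993, 0.0], [-0.011, -0.002, -1.0]]
force: [-6.6, -2.7, -0.5]
opening: 0.25
handle front tool x 0.0393 stem begins 0.0389 TCP [0.55469517 0.03161104 0.02747966] F [-6.55472652 -2.72955261 -0.53098492]
```

```bash
python3 -m handwheel '[{"hand":-1,"dx":0.5,"dy":0.03,"dz":0,"wx":0,"wy":0,"wz":0},{"hand":-1,"dx":0.5,"dy":0.03,"dz":0,"wx":0,"wy":0,"wz":0},{"hand":-1,"dx":0,"dy":0,"dz":0,"wx":0,"wy":0,"wz":0},{"hand":-1,"dx":0,"dy":0,"dz":0,"wx":0,"wy":0,"wz":0}]'; python3 -m handwheel '[{"hand":-1,"dx":-1.0,"dy":-0.12,"dz":0,"wx":0,"wy":0,"wz":0},{"hand":-1,"dx":-2,"dy":-0.24,"dz":0,"wx":0,"wy":0,"wz":0},{"hand":-1,"dx":-2.5,"dy":-0.3,"dz":0,"wx":0,"wy":0,"wz":0},{"hand":-1,"dx":-2.5,"dy":-0.3,"dz":0,"wx":0,"wy":0,"wz":0},{"hand":-1,"dx":-0.9,"dy":2.5,"dz":0,"wx":0,"wy":0,"wz":0},{"hand":-1,"dx":0,"dy":3.4,"dz":0,"wx":0,"wy":0,"wz":0},{"hand":-1,"dx":0,"dy":2.0,"dz":0,"wx":0,"wy":0,"wz":0},{"hand":-1,"dx":0,"dy":0,"dz":0,"wx":0,"wy":0,"wz":0},{"hand":-1,"dx":0,"dy":0,"dz":0,"wx":0,"wy":0,"wz":0}]'; python3 tip.py; python3 pins.py
```

```text
time_s: 12.65
position: [0.5642, 0.0324, 0.0274]
tcp_rot: [[0.993, 0.117, -0.011], [0.117, -0.993, 0.001], [-0.011, -0.002, -1.0]]
force: [-7.7, -2.4, -0.6]
opening: 0.249
time_s: 13.55
position: [0.4807, 0.102, 0.0287]
tcp_rot: [[0.993, 0.119, 0.002], [0.119, -0.993, -0.0], [0.002, 0.0, -1.0]]
force: [0.2, -0.3, -2.1]
opening: 0.248
tool x 0.060 y mid 0.0008 top z -0.0179
tool x 0.080 y mid 0.0010 top z -0.0186
tool x 0.100 y mid 0.0011 top z -0.0193
tool x 0.115 y mid 0.0013 top z -0.0195
tip tool x 0.1212 TCP [0.48071297 0.10204608 0.028702  ] yaw 6.828451761211169 F [ 0.18602167 -0.28672832 -2.1002646 ]
1 5 near-end depth 0.007486278276147784
2 97 near-end depth 0.052619357412553205
3 97 near-end depth 0.05360619987809778
4 97 near-end depth 0.05194024953394542
```

```bash
python3 -m handwheel '[{"hand":-1,"dx":1.0,"dy":0.1,"dz":-0.3,"wx":0,"wy":0,"wz":0},{"hand":-1,"dx":1.0,"dy":0.1,"dz":0,"wx":0,"wy":0,"wz":0},{"hand":-1,"dx":0.8,"dy":0.09,"dz":0,"wx":0,"wy":0,"wz":0},{"hand":-1,"dx":0.7,"dy":0.08,"dz":0,"wx":0,"wy":0,"wz":0},{"hand":-1,"dx":0.7,"dy":0.08,"dz":0,"wx":0,"wy":0,"wz":0},{"hand":-1,"dx":0.7,"dy":0.08,"dz":0.05,"wx":0,"wy":0,"wz":0},{"hand":-1,"dx":0.7,"dy":0.08,"dz":0,"wx":0,"wy":0,"wz":0},{"hand":-1,"dx":0.7,"dy":0.08,"dz":0,"wx":0,"wy":0,"wz":0},{"hand":-1,"dx":0.7,"dy":0.08,"dz":0,"wx":0,"wy":0,"wz":0},{"hand":-1,"dx":0,"dy":0,"dz":0,"wx":0,"wy":0,"wz":0}]'; python3 front.py
```

```text
time_s: 14.65
position: [0.5451, 0.1089, 0.0248]
tcp_rot: [[0.993, 0.117, -0.012], [0.117, -0.993, -0.001], [-0.012, -0.001, -1.0]]
force: [-7.3, -2.0, -1.2]
opening: 0.25
handle front tool x 0.0390 stem begins 0.0388 TCP [0.54508322 0.1088581  0.02483179] F [-7.32506217 -2.00776743 -1.18850252]
```

```bash
python3 -m handwheel '[{"hand":-1,"dx":0.5,"dy":0.03,"dz":0,"wx":0,"wy":0,"wz":0},{"hand":-1,"dx":0.55,"dy":0.04,"dz":0,"wx":0,"wy":0,"wz":0},{"hand":-1,"dx":0,"dy":0,"dz":0,"wx":0,"wy":0,"wz":0},{"hand":-1,"dx":0,"dy":0,"dz":0,"wx":0,"wy":0,"wz":0}]'; python3 -m handwheel '[{"hand":-1,"dx":-1.0,"dy":-0.12,"dz":0,"wx":0,"wy":0,"wz":0},{"hand":-1,"dx":-2,"dy":-0.24,"dz":0,"wx":0,"wy":0,"wz":0},{"hand":-1,"dx":-2.5,"dy":-0.3,"dz":0,"wx":0,"wy":0,"wz":0},{"hand":-1,"dx":-2.5,"dy":-0.3,"dz":0,"wx":0,"wy":0,"wz":0},{"hand":-1,"dx":-0.9,"dy":0,"dz":1,"wx":0,"wy":0,"wz":0},{"hand":-1,"dx":0,"dy":0,"dz":4,"wx":0,"wy":0,"wz":0},{"hand":-1,"dx":0,"dy":0,"dz":4,"wx":0,"wy":0,"wz":0},{"hand":-1,"dx":0,"dy":0,"dz":3,"wx":0,"wy":0,"wz":0},{"hand":-1,"dx":0,"dy":0,"dz":0,"wx":0,"wy":0,"wz":0},{"hand":-1,"dx":0,"dy":0,"dz":0,"wx":0,"wy":0,"wz":0}]'; python3 tip.py; python3 pins.py;  python3 - <<'E'
from h import *
im,d,c=cap('scene'); show(im,(300,440,170,320),4.5,'s8.png',1.5)
E
```

```text
time_s: 15.1
position: [0.5552, 0.1097, 0.0248]
tcp_rot: [[0.993, 0.117, -0.012], [0.117, -0.993, -0.001], [-0.012, -0.001, -1.0]]
force: [-7.7, -3.1, -1.0]
opening: 0.251
time_s: 16.1
position: [0.4728, 0.1007, 0.1472]
tcp_rot: [[0.993, 0.118, 0.004], [0.118, -0.993, -0.0], [0.004, 0.0, -1.0]]
force: [0.4, 0.1, -3.1]
opening: 0.251
tool x 0.060 y mid 0.0008 top z -0.0188
tool x 0.080 y mid 0.0009 top z -0.0198
tool x 0.100 y mid 0.0009 top z -0.0209
tool x 0.108 y mid 0.0009 top z -0.0214
tip tool x 0.1140 TCP [0.47280228 0.1007037  0.14719168] yaw 6.750334568109296 F [ 0.44201767  0.07505351 -3.13785704]
1 99 near-end depth 0.05199576636988981
2 96 near-end depth 0.0532612552659026
3 101 near-end depth 0.05309343781117634
4 94 near-end depth 0.051837305700738134
```

View pics/s8.png

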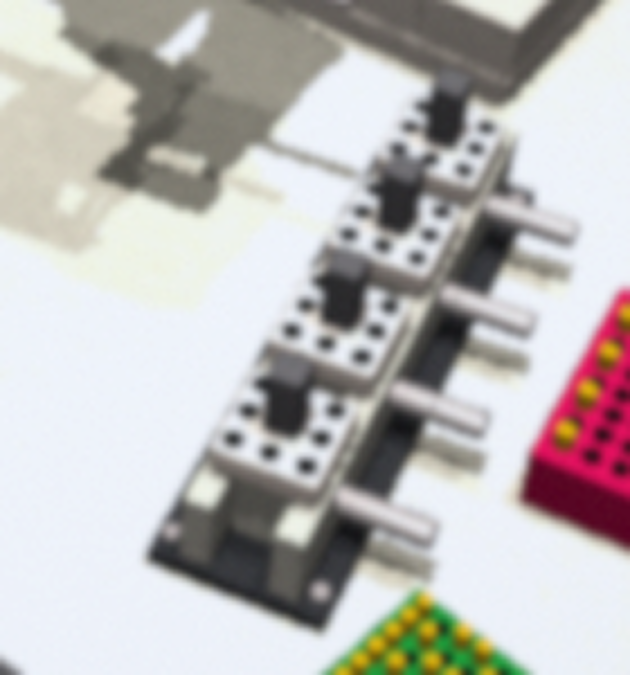

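```bash
python3 -m handwheel '[{"hand":-1,"dx":0,"dy":-4,"dz":0,"wx":0,"wy":0,"wz":0},{"hand":-1,"dx":0.2,"dy":-5,"dz":0,"wx":0,"wy":0,"wz":-0.02},{"hand":-1,"dx":0.2,"dy":-5,"dz":0,"wx":0,"wy":0,"wz":-0.03},{"hand":-1,"dx":0.2,"dy":-5,"dz":0,"wx":0,"wy":0,"wz":-0.03},{"hand":-1,"dx":0.2,"dy":-5,"dz":0,"wx":0,"wy":0,"wz":-0.03},{"hand":-1,"dx":0.2,"dy":-5,"dz":0,"wx":0,"wy":0,"wz":-0.03},{"hand":-1,"dx":0.3,"dy":-5,"dz":0,"wx":0,"wy":0,"wz":-0.03},{"hand":-1,"dx":0,"dy":-5,"dz":0,"wx":0,"wy":0,"wz":-0.014},{"hand":-1,"dx":0,"dy":-5,"dz":0,"wx":0,"wy":0,"wz":0},{"hand":-1,"dx":0,"dy":-3,"dz":0,"wx":0,"wy":0,"wz":0}]'; python3 -m handwheel '[{"hand":-1,"dx":0,"dy":0,"dz":0,"wx":0,"wy":0,"wz":0},{"hand":-1,"dx":0,"dy":0,"dz":0,"wx":0,"wy":0,"wz":0}]'
python3 - <<'E'
from h import *
cap('wrist','w9.png')
E
```

```text
time_s: 17.25
position: [0.4838, -0.3732, 0.144]
tcp_rot: [[0.998, -0.069, -0.001], [-0.069, -0.998, -0.0], [-0.001, 0.0, -1.0]]
force: [0.4, 0.4, -2.5]
opening: 0.253
time_s: 17.45
position: [0.4832, -0.3687, 0.1438]
tcp_rot: [[0.998, -0.068, -0.003], [-0.068, -0.998, 0.004], [-0.003, -0.004, -1.0]]
force: [-1.0, 1.0, -1.8]
opening: 0.251
```

View pics/w9.png

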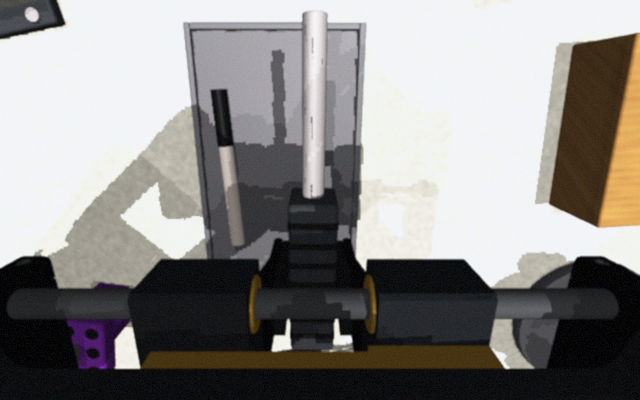

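```bash
python3 -m handwheel '[{"hand":-1,"dx":0.3,"dy":0.6,"dz":-2,"wx":0,"wy":0,"wz":0},{"hand":-1,"dx":0,"dy":0,"dz":-3,"wx":0,"wy":0,"wz":0},{"hand":-1,"dx":0,"dy":0,"dz":-3,"wx":0,"wy":0,"wz":0},{"hand":-1,"dx":0,"dy":0,"dz":-2,"wx":0,"wy":0,"wz":0},{"hand":-1,"dx":0,"dy":0,"dz":-1,"wx":0,"wy":0,"wz":0},{"hand":-1,"dx":0,"dy":0,"dz":-0.5,"wx":0,"wy":0,"wz":0},{"hand":-1,"dx":0,"dy":0,"dz":-0.3,"wx":0,"wy":0,"wz":0},{"hand":-1,"dx":0,"dy":0,"dz":-0.2,"wx":0,"wy":0,"wz":0},{"hand":-1,"dx":0,"dy":0,"dz":0,"wx":0,"wy":0,"wz":0}]'
```

```text
time_s: 18.4
position: [0.4879, -0.3634, 0.0267]
tcp_rot: [[0.998, -0.066, 0.001], [-0.066, -0.998, -0.001], [0.001, 0.001, -1.0]]
force: [0.0, -0.2, -2.4]
opening: 0.251
```

```bash
python3 -m handwheel '[{"hand":-1,"dx":0,"dy":0,"dz":-0.3,"wx":0,"wy":0,"wz":0},{"hand":-1,"dx":0,"dy":0,"dz":-0.2,"wx":0,"wy":0,"wz":0},{"hand":-1,"dx":0,"dy":0,"dz":-0.1,"wx":0,"wy":0,"wz":0},{"hand":-1,"dx":0,"dy":0,"dz":0,"wx":0,"wy":0,"wz":0}]'
```

```text
time_s: 18.8
position: [0.4873, -0.3631, 0.0199]
tcp_rot: [[0.998, -0.066, -0.0], [-0.066, -0.998, 0.0], [-0.0, -0.0, -1.0]]
force: [0.6, -0.1, -2.1]
opening: 0.251
```

```bash
python3 -m handwheel '[{"hand":-1,"dx":0,"dy":0,"dz":-0.15,"wx":0,"wy":0,"wz":0},{"hand":-1,"dx":0,"dy":0,"dz":0,"wx":0,"wy":0,"wz":0},{"hand":-0.6,"dx":0,"dy":0,"dz":0,"wx":0,"wy":0,"wz":0},{"hand":-0.3,"dx":0,"dy":0,"dz":0,"wx":0,"wy":0,"wz":0},{"hand":-0.2,"dx":0,"dy":0,"dz":0,"wx":0,"wy":0,"wz":0},{"hand":-0.2,"dx":0,"dy":0,"dz":0,"wx":0,"wy":0,"wz":0},{"hand":-0.2,"dx":0,"dy":0,"dz":3,"wx":0,"wy":0,"wz":0},{"hand":-0.2,"dx":0,"dy":0,"dz":4,"wx":0,"wy":0,"wz":0},{"hand":-0.2,"dx":0,"dy":0,"dz":5,"wx":0,"wy":0,"wz":0},{"hand":-0.2,"dx":0,"dy":0,"dz":3,"wx":0,"wy":0,"wz":0}]'
python3 - <<'E'
from h import *
cap('wrist','w10.png')
E
```

```text
time_s: 19.8
position: [0.4884, -0.3643, 0.1719]
tcp_rot: [[0.998, -0.066, 0.003], [-0.066, -0.998, -0.004], [0.003, 0.003, -1.0]]
force: [1.1, -0.2, 0.3]
opening: 0.397
```

View pics/w10.png

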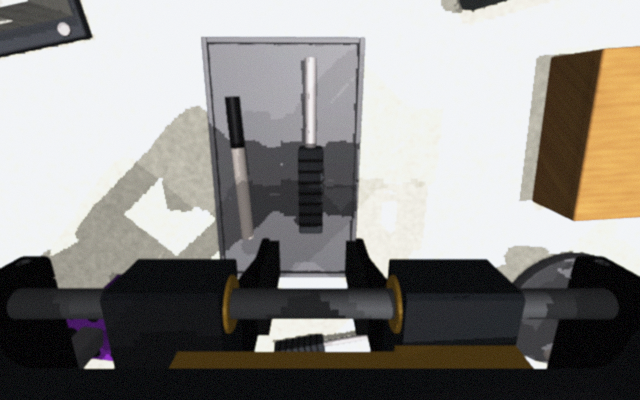

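```bash
python3 -m handwheel '[{"hand":0.2,"dx":0.5,"dy":4,"dz":1,"wx":0,"wy":0,"wz":0},{"hand":0.2,"dx":1,"dy":4.7,"dz":1,"wx":0,"wy":0,"wz":0.02},{"hand":0.2,"dx":1,"dy":4.7,"dz":0,"wx":0,"wy":0,"wz":0.03},{"hand":0.2,"dx":1.3,"dy":4.7,"dz":0,"wx":0,"wy":0,"wz":0.03},{"hand":0.2,"dx":1.5,"dy":4.7,"dz":0,"wx":0,"wy":0,"wz":0.03},{"hand":0.2,"dx":1.5,"dy":4.7,"dz":0,"wx":0,"wy":0,"wz":0.03},{"hand":0.2,"dx":1.5,"dy":4.7,"dz":0,"wx":0,"wy":0,"wz":0.03},{"hand":0.2,"dx":1.5,"dy":4.7,"dz":0,"wx":0,"wy":0,"wz":0.014},{"hand":0.2,"dx":1.5,"dy":4.7,"dz":0,"wx":0,"wy":0,"wz":0},{"hand":0.2,"dx":1.5,"dy":4.7,"dz":0,"wx":0,"wy":0,"wz":0}]'; python3 -m handwheel '[{"hand":0.2,"dx":2,"dy":2,"dz":0,"wx":0,"wy":0,"wz":0},{"hand":0.2,"dx":0,"dy":0,"dz":0,"wx":0,"wy":0,"wz":0},{"hand":0.2,"dx":0,"dy":0,"dz":0,"wx":0,"wy":0,"wz":0}]'
```

```text
time_s: 20.85
position: [0.6157, 0.1018, 0.1882]
tcp_rot: [[0.993, 0.118, -0.0], [0.118, -0.993, -0.0], [-0.0, 0.0, -1.0]]
force: [0.8, -0.6, 0.4]
opening: 0.599
time_s: 21.15
position: [0.635, 0.1202, 0.1878]
tcp_rot: [[0.993, 0.119, -0.001], [0.119, -0.993, -0.001], [-0.001, 0.0, -1.0]]
force: [0.4, 0.4, -0.1]
opening: 0.603
```

Now down over carrier 1's post (648.3, 121.1).

```bash
python3 -m handwheel '[{"hand":0.2,"dx":1.3,"dy":0.1,"dz":-2,"wx":0,"wy":0,"wz":0},{"hand":0.2,"dx":0,"dy":0,"dz":-2.5,"wx":0,"wy":0,"wz":0},{"hand":0.2,"dx":0,"dy":0,"dz":-2.5,"wx":0,"wy":0,"wz":0},{"hand":0.2,"dx":0,"dy":0,"dz":-2.3,"wx":0,"wy":0,"wz":0},{"hand":0.2,"dx":0,"dy":0,"dz":0,"wx":0,"wy":0,"wz":0},{"hand":0.2,"dx":0,"dy":0,"dz":0,"wx":0,"wy":0,"wz":0}]'
python3 - <<'E'
from h import *
cap('wrist','w11.png')
E
```

```text
time_s: 21.75
position: [0.6479, 0.1196, 0.0954]
tcp_rot: [[0.993, 0.116, -0.001], [0.116, -0.993, -0.0], [-0.001, 0.0, -1.0]]
force: [0.1, -0.3, 0.3]
opening: 0.598
```

View pics/w11.png

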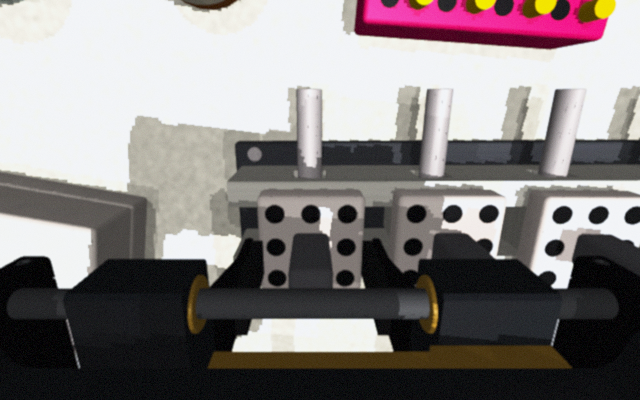

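```bash
python3 -m handwheel '[{"hand":-1,"dx":0,"dy":0.1,"dz":-0.1,"wx":0,"wy":0,"wz":0},{"hand":-1,"dx":0,"dy":0,"dz":0,"wx":0,"wy":0,"wz":0},{"hand":-1,"dx":0,"dy":0,"dz":0,"wx":0,"wy":0,"wz":0},{"hand":-1,"dx":0,"dy":0,"dz":0,"wx":0,"wy":0,"wz":0},{"hand":-1,"dx":0,"dy":0,"dz":0,"wx":0,"wy":0,"wz":0},{"hand":-1,"dx":0,"dy":0,"dz":0.5,"wx":0,"wy":0,"wz":0},{"hand":-1,"dx":0,"dy":0,"dz":0.7,"wx":0,"wy":0,"wz":0},{"hand":-1,"dx":0,"dy":0,"dz":0,"wx":0,"wy":0,"wz":0}]'
```

```text
time_s: 22.6
position: [0.6492, 0.122, 0.1076]
tcp_rot: [[0.993, 0.118, 0.002], [0.118, -0.993, 0.0], [0.002, 0.0, -1.0]]
force: [1.0, 0.2, -2.3]
opening: 0.229
```

```bash
python3 -m handwheel '[{"hand":-1,"dx":0,"dy":0,"dz":2.5,"wx":0,"wy":0,"wz":0},{"hand":-1,"dx":0,"dy":0,"dz":4,"wx":0,"wy":0,"wz":0},{"hand":-1,"dx":0,"dy":0,"dz":3.5,"wx":0,"wy":0,"wz":0},{"hand":-1,"dx":-1,"dy":3,"dz":2,"wx":0,"wy":0,"wz":-0.03},{"hand":-1,"dx":-2,"dy":4,"dz":0,"wx":0,"wy":0,"wz":-0.04},{"hand":-1,"dx":-2,"dy":4,"dz":0,"wx":0,"wy":0,"wz":-0.04},{"hand":-1,"dx":-2,"dy":4,"dz":0,"wx":0,"wy":0,"wz":-0.04},{"hand":-1,"dx":-2,"dy":4,"dz":0,"wx":0,"wy":0,"wz":-0.04},{"hand":-1,"dx":-2,"dy":4,"dz":0,"wx":0,"wy":0,"wz":0},{"hand":-1,"dx":0,"dy":3,"dz":0,"wx":0,"wy":0,"wz":0}]';python3 -m handwheel '[{"hand":-1,"dx":0,"dy":0,"dz":0,"wx":0,"wy":0,"wz":0},{"hand":-1,"dx":0,"dy":0,"dz":0,"wx":0,"wy":0,"wz":0}]'
```

```text
time_s: 23.6
position: [0.5345, 0.3843, 0.2264]
tcp_rot: [[0.998, -0.069, -0.004], [-0.069, -0.998, -0.0], [-0.004, 0.001, -1.0]]
force: [0.6, 0.3, -2.8]
opening: 0.23
time_s: 23.8
position: [0.5379, 0.3823, 0.2263]
tcp_rot: [[0.998, -0.07, -0.0], [-0.07, -0.998, -0.001], [-0.0, 0.001, -1.0]]
force: [-0.2, 0.1, -3.0]
opening: 0.227
```

Run:
```python
from h import *
cap('wrist','w12.png')
```

```text
(no output)
```

View pics/w12.png

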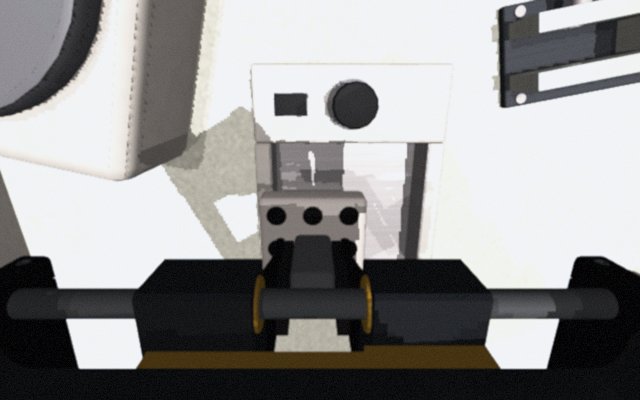

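```bash
python3 -m handwheel '[{"hand":-1,"dx":0.1,"dy":0.1,"dz":-2,"wx":0,"wy":0,"wz":0},{"hand":-1,"dx":0,"dy":0,"dz":-3,"wx":0,"wy":0,"wz":0},{"hand":-1,"dx":0,"dy":0,"dz":-3,"wx":0,"wy":0,"wz":0},{"hand":-1,"dx":0,"dy":0,"dz":-2,"wx":0,"wy":0,"wz":0},{"hand":-1,"dx":0,"dy":0,"dz":-1,"wx":0,"wy":0,"wz":0},{"hand":-1,"dx":0,"dy":0,"dz":-0.4,"wx":0,"wy":0,"wz":0},{"hand":-1,"dx":0,"dy":0,"dz":-0.2,"wx":0,"wy":0,"wz":0},{"hand":-1,"dx":0,"dy":0,"dz":0,"wx":0,"wy":0,"wz":0}]'
```

```text
time_s: 24.65
position: [0.5404, 0.383, 0.1115]
tcp_rot: [[0.997, -0.073, 0.002], [-0.073, -0.997, 0.001], [0.002, -0.001, -1.0]]
force: [-0.0, 0.9, -2.3]
opening: 0.228
```

```bash
python3 -m handwheel '[{"hand":-1,"dx":0,"dy":0,"dz":-0.2,"wx":0,"wy":0,"wz":0},{"hand":-1,"dx":0,"dy":0,"dz":-0.2,"wx":0,"wy":0,"wz":0},{"hand":-1,"dx":0,"dy":0,"dz":0,"wx":0,"wy":0,"wz":0}]'
```

```text
time_s: 24.95
position: [0.5402, 0.3833, 0.1077]
tcp_rot: [[0.997, -0.072, 0.002], [-0.072, -0.997, 0.001], [0.002, -0.001, -1.0]]
force: [-0.1, 0.3, 1.6]
opening: 0.23
```

```bash
python3 -m handwheel '[{"hand":-0.4,"dx":0,"dy":0,"dz":0,"wx":0,"wy":0,"wz":0},{"hand":-0.1,"dx":0,"dy":0,"dz":0,"wx":0,"wy":0,"wz":0},{"hand":0,"dx":0,"dy":0,"dz":0,"wx":0,"wy":0,"wz":0},{"hand":0,"dx":0,"dy":0,"dz":0,"wx":0,"wy":0,"wz":0},{"hand":0,"dx":0,"dy":0,"dz":2,"wx":0,"wy":0,"wz":0},{"hand":0,"dx":0,"dy":0,"dz":3,"wx":0,"wy":0,"wz":0},{"hand":0,"dx":0,"dy":0,"dz":3,"wx":0,"wy":0,"wz":0},{"hand":0.2,"dx":2,"dy":-4,"dz":0,"wx":0,"wy":0,"wz":0.03},{"hand":0.2,"dx":3,"dy":-5,"dz":0,"wx":0,"wy":0,"wz":0.04},{"hand":0.2,"dx":3,"dy":-5,"dz":0,"wx":0,"wy":0,"wz":0.04}]'; python3 -m handwheel '[{"hand":0.2,"dx":3,"dy":-5,"dz":0,"wx":0,"wy":0,"wz":0.04},{"hand":0.2,"dx":1,"dy":-5,"dz":0,"wx":0,"wy":0,"wz":0.04},{"hand":0.2,"dx":0,"dy":-5,"dz":0,"wx":0,"wy":0,"wz":0},{"hand":0.2,"dx":0,"dy":-4,"dz":0,"wx":0,"wy":0,"wz":0},{"hand":0.2,"dx":0,"dy":-1,"dz":0,"wx":0,"wy":0,"wz":0},{"hand":0.2,"dx":0,"dy":0,"dz":0,"wx":0,"wy":0,"wz":0},{"hand":0.2,"dx":0,"dy":0,"dz":0,"wx":0,"wy":0,"wz":0}]'
cat > look.py <<'E'
from h import *
import sys
im,d,c=cap('top'); W=cloud(c,d); Z=W[:,:,2]
show(im,(120,480,95,240),2.2,sys.argv[1],2)
m=((Z>.074)&(Z<.1)&(W[:,:,0]>.41)&(W[:,:,0]<.72)&(W[:,:,1]>-.2)&(W[:,:,1]<.44))
for lo,hi,n in ((.115,.15,'post'),(.074,.1,'slab')):
    m=((Z>lo)&(Z<hi)&(W[:,:,0]>.41)&(W[:,:,0]<.72)&(W[:,:,1]>-.2)&(W[:,:,1]<.44)).astype(np.uint8)
    N,l,st,ce=cv2.connectedComponentsWithStats(m,connectivity=4)
    for i in range(1,N):
        if st[i,4]>50:
            P=W[l==i]; r=cv2.minAreaRect((P[:,:2]*1000).astype(np.float32)); print(n,ce[i].round(),np.round(r[0],1),np.round(r[1],1),round(r[2],1),'z',np.median(P[:,2]).round(4))
E
python3 look.py l1.png
```

```text
time_s: 25.95
position: [0.6113, 0.2565, 0.1871]
tcp_rot: [[0.999, 0.041, 0.001], [0.041, -0.999, 0.0], [0.001, -0.0, -1.0]]
force: [0.8, 0.4, -0.6]
opening: 0.595
time_s: 26.65
position: [0.6463, 0.0663, 0.1865]
tcp_rot: [[0.993, 0.118, -0.0], [0.118, -0.993, 0.001], [-0.0, -0.001, -1.0]]
force: [0.8, -0.4, 0.7]
opening: 0.599
post [360. 115.] [ 676.2 -116. ] [20.2 20.2] 2.8 z 0.1263
post [146. 174.] [539.8 383.1] [21.3 19.2] 87.4 z 0.1387
slab [357. 120.] [ 676.2 -116.1] [60.9 60.3] 7.8 z 0.0819
slab [328. 127.] [665.8 -36.6] [60.8 60. ] 5.9 z 0.0822
slab [303. 134.] [641.2  19.1] [12.4 24.5] 89.0 z 0.0819
slab [175. 150.] [606.9 335.8] [29.5 43. ] 67.2 z 0.08
slab [154. 176.] [540.4 383.3] [60.7 60.2] 85.9 z 0.0952
```

View pics/l1.png

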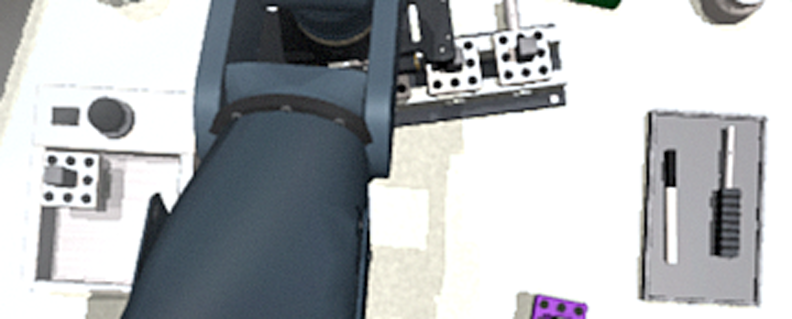

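```bash
python3 -m handwheel '[{"hand":0.2,"dx":1.1,"dy":-2.3,"dz":0,"wx":0,"wy":0,"wz":0},{"hand":0.2,"dx":0,"dy":0,"dz":-3,"wx":0,"wy":0,"wz":0},{"hand":0.2,"dx":0,"dy":0,"dz":-3,"wx":0,"wy":0,"wz":0},{"hand":0.2,"dx":0,"dy":0,"dz":-3,"wx":0,"wy":0,"wz":0},{"hand":0.2,"dx":0,"dy":0,"dz":0,"wx":0,"wy":0,"wz":0},{"hand":0.2,"dx":0,"dy":0,"dz":0,"wx":0,"wy":0,"wz":0}]'
python3 - <<'E'
from h import *
cap('wrist','w13.png')
E
```

```text
time_s: 27.3
position: [0.6573, 0.044, 0.0964]
tcp_rot: [[0.993, 0.12, -0.001], [0.12, -0.993, 0.0], [-0.001, -0.0, -1.0]]
force: [-0.4, -0.4, 0.9]
opening: 0.6
```

View pics/w13.png

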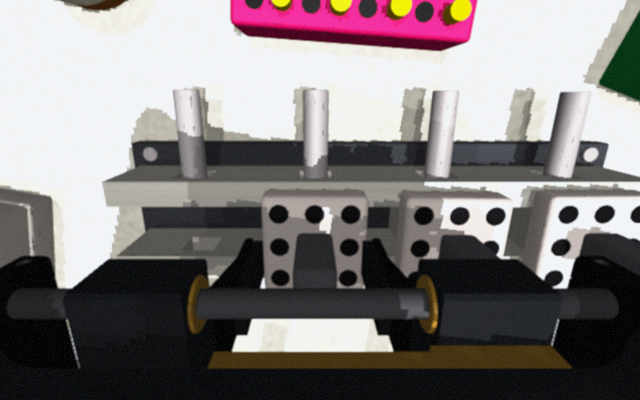

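```bash
python3 -m handwheel '[{"hand":-1,"dx":0,"dy":0,"dz":-0.1,"wx":0,"wy":0,"wz":0},{"hand":-1,"dx":0,"dy":0,"dz":0,"wx":0,"wy":0,"wz":0},{"hand":-1,"dx":0,"dy":0,"dz":0,"wx":0,"wy":0,"wz":0},{"hand":-1,"dx":0,"dy":0,"dz":0,"wx":0,"wy":0,"wz":0},{"hand":-1,"dx":0,"dy":0,"dz":0,"wx":0,"wy":0,"wz":0},{"hand":-1,"dx":0,"dy":0,"dz":0.5,"wx":0,"wy":0,"wz":0},{"hand":-1,"dx":0,"dy":0,"dz":0.7,"wx":0,"wy":0,"wz":0},{"hand":-1,"dx":0,"dy":0,"dz":0,"wx":0,"wy":0,"wz":0}]'
```

```text
time_s: 28.15
position: [0.6583, 0.0422, 0.1087]
tcp_rot: [[0.993, 0.118, 0.002], [0.118, -0.993, -0.0], [0.002, 0.0, -1.0]]
force: [-0.5, 0.0, -1.2]
opening: 0.228
```

```bash
python3 -m handwheel '[{"hand":-1,"dx":0,"dy":0,"dz":2.5,"wx":0,"wy":0,"wz":0},{"hand":-1,"dx":0,"dy":0,"dz":4,"wx":0,"wy":0,"wz":0},{"hand":-1,"dx":0,"dy":0,"dz":4,"wx":0,"wy":0,"wz":0},{"hand":-1,"dx":-1,"dy":3,"dz":2,"wx":0,"wy":0,"wz":-0.03},{"hand":-1,"dx":-2,"dy":4,"dz":0,"wx":0,"wy":0,"wz":-0.04},{"hand":-1,"dx":-2,"dy":4,"dz":0,"wx":0,"wy":0,"wz":-0.04},{"hand":-1,"dx":-2,"dy":4,"dz":0,"wx":0,"wy":0,"wz":-0.04},{"hand":-1,"dx":-2,"dy":4,"dz":0,"wx":0,"wy":0,"wz":-0.04},{"hand":-1,"dx":-2,"dy":4,"dz":0,"wx":0,"wy":0,"wz":0},{"hand":-1,"dx":-1.2,"dy":3.8,"dz":0,"wx":0,"wy":0,"wz":0}]';python3 -m handwheel '[{"hand":-1,"dx":0,"dy":0,"dz":0,"wx":0,"wy":0,"wz":0},{"hand":-1,"dx":0,"dy":0,"dz":0,"wx":0,"wy":0,"wz":0}]'
```

```text
time_s: 29.15
position: [0.5332, 0.3118, 0.2326]
tcp_rot: [[0.997, -0.072, -0.001], [-0.072, -0.997, -0.0], [-0.001, 0.0, -1.0]]
force: [1.1, -0.2, -2.2]
opening: 0.227
time_s: 29.35
position: [0.5349, 0.311, 0.2326]
tcp_rot: [[0.998, -0.07, 0.0], [-0.07, -0.998, -0.001], [0.0, 0.001, -1.0]]
force: [0.2, -0.3, -2.4]
opening: 0.229
```

```bash
python3 -m handwheel '[{"hand":-1,"dx":0,"dy":0,"dz":-2,"wx":0,"wy":0,"wz":0},{"hand":-1,"dx":0,"dy":0,"dz":-3,"wx":0,"wy":0,"wz":0},{"hand":-1,"dx":0,"dy":0,"dz":-3,"wx":0,"wy":0,"wz":0},{"hand":-1,"dx":0,"dy":0,"dz":-2.5,"wx":0,"wy":0,"wz":0},{"hand":-1,"dx":0,"dy":0,"dz":-1,"wx":0,"wy":0,"wz":0},{"hand":-1,"dx":0,"dy":0,"dz":-0.5,"wx":0,"wy":0,"wz":0},{"hand":-1,"dx":0,"dy":0,"dz":-0.2,"wx":0,"wy":0,"wz":0},{"hand":-1,"dx":0,"dy":0,"dz":0,"wx":0,"wy":0,"wz":0},{"hand":-1,"dx":0,"dy":0,"dz":0,"wx":0,"wy":0,"wz":0}]'
```

```text
time_s: 30.25
position: [0.5364, 0.3105, 0.1118]
tcp_rot: [[0.997, -0.072, 0.002], [-0.072, -0.997, 0.001], [0.002, -0.001, -1.0]]
force: [-0.4, -0.4, -1.8]
opening: 0.232
```

```bash
python3 -m handwheel '[{"hand":-1,"dx":0,"dy":0,"dz":-0.2,"wx":0,"wy":0,"wz":0},{"hand":-1,"dx":0,"dy":0,"dz":-0.15,"wx":0,"wy":0,"wz":0},{"hand":-1,"dx":0,"dy":0,"dz":0,"wx":0,"wy":0,"wz":0},{"hand":-0.4,"dx":0,"dy":0,"dz":0,"wx":0,"wy":0,"wz":0},{"hand":-0.1,"dx":0,"dy":0,"dz":0,"wx":0,"wy":0,"wz":0},{"hand":-0.1,"dx":0,"dy":0,"dz":0,"wx":0,"wy":0,"wz":0},{"hand":-0.1,"dx":0,"dy":0,"dz":0,"wx":0,"wy":0,"wz":0}]'; python3 -m handwheel '[{"hand":-0.1,"dx":0,"dy":0,"dz":2,"wx":0,"wy":0,"wz":0},{"hand":-0.1,"dx":0,"dy":0,"dz":3,"wx":0,"wy":0,"wz":0},{"hand":0,"dx":0,"dy":0,"dz":3,"wx":0,"wy":0,"wz":0},{"hand":0.2,"dx":2,"dy":-4,"dz":0,"wx":0,"wy":0,"wz":0.03},{"hand":0.2,"dx":3,"dy":-5,"dz":0,"wx":0,"wy":0,"wz":0.04},{"hand":0.2,"dx":3,"dy":-5,"dz":0,"wx":0,"wy":0,"wz":0.04},{"hand":0.2,"dx":3,"dy":-5,"dz":0,"wx":0,"wy":0,"wz":0.04},{"hand":0.2,"dx":2,"dy":-5,"dz":0,"wx":0,"wy":0,"wz":0.04},{"hand":0.2,"dx":0,"dy":-5,"dz":0,"wx":0,"wy":0,"wz":0},{"hand":0.2,"dx":0,"dy":-5,"dz":0,"wx":0,"wy":0,"wz":0}]'; python3 -m handwheel '[{"hand":0.2,"dx":0,"dy":-1,"dz":0,"wx":0,"wy":0,"wz":0},{"hand":0.2,"dx":0,"dy":0,"dz":0,"wx":0,"wy":0,"wz":0},{"hand":0.2,"dx":0,"dy":0,"dz":0,"wx":0,"wy":0,"wz":0}]';python3 look.py l2.png
```

```text
time_s: 30.95
position: [0.5353, 0.3103, 0.1069]
tcp_rot: [[0.997, -0.072, -0.0], [-0.072, -0.997, -0.0], [-0.0, 0.0, -1.0]]
force: [0.6, 0.1, 0.2]
opening: 0.427
time_s: 31.95
position: [0.6515, -0.0068, 0.1866]
tcp_rot: [[0.993, 0.118, -0.0], [0.118, -0.993, -0.0], [-0.0, -0.0, -1.0]]
force: [0.1, -0.9, -0.2]
opening: 0.599
time_s: 32.25
position: [0.6509, -0.0138, 0.1868]
tcp_rot: [[0.993, 0.118, -0.001], [0.118, -0.993, 0.001], [-0.001, -0.001, -1.0]]
force: [-0.8, 0.8, 0.6]
opening: 0.599
post [146. 174.] [539.8 383.2] [20.6 19.2] 85.3 z 0.1386
post [178. 175.] [535.9 311.2] [19.3 20.9] 0.7 z 0.1391
slab [362. 126.] [ 664.9 -123.2] [37.  48.8] 8.6 z 0.0822
slab [175. 150.] [607.1 335.8] [27.9 43.6] 65.8 z 0.0803
slab [154. 176.] [540.3 383.3] [61.3 60.1] 85.7 z 0.0952
slab [184. 177.] [536.7 311.3] [61.  59.9] 85.9 z 0.0952
```

View pics/l2.png

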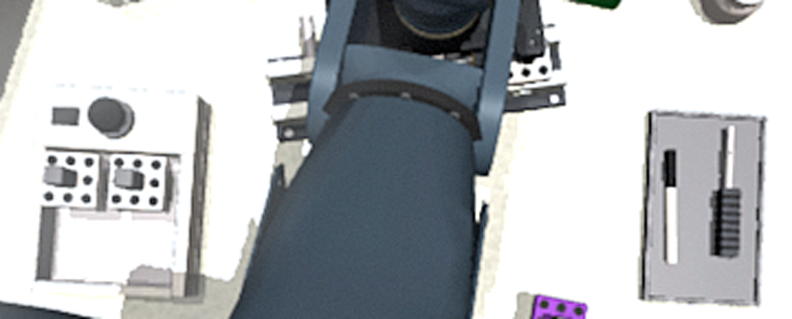

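Two carriers stand well in the basin. Carrier 3 at (665.8, -36.5).

```bash
python3 -m handwheel '[{"hand":0.2,"dx":1.5,"dy":-2.2,"dz":0,"wx":0,"wy":0,"wz":0},{"hand":0.2,"dx":0,"dy":0,"dz":-3,"wx":0,"wy":0,"wz":0},{"hand":0.2,"dx":0,"dy":0,"dz":-3,"wx":0,"wy":0,"wz":0},{"hand":0.2,"dx":0,"dy":0,"dz":-3,"wx":0,"wy":0,"wz":0},{"hand":0.2,"dx":0,"dy":0,"dz":-0.1,"wx":0,"wy":0,"wz":0},{"hand":0.2,"dx":0,"dy":0,"dz":0,"wx":0,"wy":0,"wz":0}]'
python3 - <<'E'
from h import *
cap('wrist','w14.png')
E
```

```text
time_s: 32.9
position: [0.666, -0.0349, 0.0958]
tcp_rot: [[0.993, 0.12, -0.001], [0.12, -0.993, 0.0], [-0.001, -0.001, -1.0]]
force: [-0.0, -0.0, 0.5]
opening: 0.6
```

View pics/w14.png

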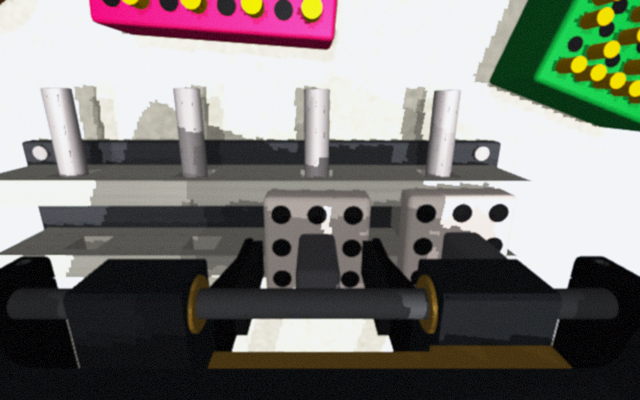

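```bash
python3 -m handwheel '[{"hand":-1,"dx":0,"dy":-0.1,"dz":0,"wx":0,"wy":0,"wz":0},{"hand":-1,"dx":0,"dy":0,"dz":0,"wx":0,"wy":0,"wz":0},{"hand":-1,"dx":0,"dy":0,"dz":0,"wx":0,"wy":0,"wz":0},{"hand":-1,"dx":0,"dy":0,"dz":0,"wx":0,"wy":0,"wz":0},{"hand":-1,"dx":0,"dy":0,"dz":0,"wx":0,"wy":0,"wz":0},{"hand":-1,"dx":0,"dy":0,"dz":0.5,"wx":0,"wy":0,"wz":0},{"hand":-1,"dx":0,"dy":0,"dz":0.7,"wx":0,"wy":0,"wz":0},{"hand":-1,"dx":0,"dy":0,"dz":0,"wx":0,"wy":0,"wz":0}]'
```

```text
time_s: 33.75
position: [0.6668, -0.0379, 0.109]
tcp_rot: [[0.993, 0.118, 0.002], [0.118, -0.993, -0.0], [0.001, 0.001, -1.0]]
force: [0.8, 0.2, -2.6]
opening: 0.226
```

```bash
python3 -m handwheel '[{"hand":-1,"dx":0,"dy":0,"dz":2.5,"wx":0,"wy":0,"wz":0},{"hand":-1,"dx":0,"dy":0,"dz":4,"wx":0,"wy":0,"wz":0},{"hand":-1,"dx":0,"dy":0,"dz":4,"wx":0,"wy":0,"wz":0},{"hand":-1,"dx":-3,"dy":2,"dz":2.5,"wx":0,"wy":0,"wz":-0.03},{"hand":-1,"dx":-3.5,"dy":3,"dz":0,"wx":0,"wy":0,"wz":-0.04},{"hand":-1,"dx":-3.5,"dy":3,"dz":0,"wx":0,"wy":0,"wz":-0.04},{"hand":-1,"dx":-3.5,"dy":3,"dz":0,"wx":0,"wy":0,"wz":-0.04},{"hand":-1,"dx":-3,"dy":4,"dz":0,"wx":0,"wy":0,"wz":-0.04},{"hand":-1,"dx":-2,"dy":4,"dz":0,"wx":0,"wy":0,"wz":0},{"hand":-1,"dx":-1.4,"dy":4,"dz":0,"wx":0,"wy":0,"wz":0}]';python3 -m handwheel '[{"hand":-1,"dx":0,"dy":5,"dz":0,"wx":0,"wy":0,"wz":0},{"hand":-1,"dx":0,"dy":5,"dz":0,"wx":0,"wy":0,"wz":0},{"hand":-1,"dx":0,"dy":5,"dz":0,"wx":0,"wy":0,"wz":0},{"hand":-1,"dx":0,"dy":4.6,"dz":0,"wx":0,"wy":0,"wz":0},{"hand":-1,"dx":0,"dy":0,"dz":0,"wx":0,"wy":0,"wz":0},{"hand":-1,"dx":0,"dy":0,"dz":0,"wx":0,"wy":0,"wz":0}]'
```

```text
time_s: 34.75
position: [0.4648, 0.1933, 0.2383]
tcp_rot: [[0.997, -0.073, -0.001], [-0.073, -0.997, -0.0], [-0.001, 0.0, -1.0]]
force: [0.5, -0.2, -2.0]
opening: 0.228
time_s: 35.35
position: [0.4663, 0.3889, 0.2375]
tcp_rot: [[0.998, -0.069, -0.001], [-0.069, -0.998, -0.001], [-0.001, 0.001, -1.0]]
force: [-1.2, -0.2, -3.2]
opening: 0.228
```

```bash
python3 -m handwheel '[{"hand":-1,"dx":0.1,"dy":0,"dz":-2,"wx":0,"wy":0,"wz":0},{"hand":-1,"dx":0,"dy":0,"dz":-3,"wx":0,"wy":0,"wz":0},{"hand":-1,"dx":0,"dy":0,"dz":-3,"wx":0,"wy":0,"wz":0},{"hand":-1,"dx":0,"dy":0,"dz":-3,"wx":0,"wy":0,"wz":0},{"hand":-1,"dx":0,"dy":0,"dz":-1,"wx":0,"wy":0,"wz":0},{"hand":-1,"dx":0,"dy":0,"dz":-0.5,"wx":0,"wy":0,"wz":0},{"hand":-1,"dx":0,"dy":0,"dz":-0.2,"wx":0,"wy":0,"wz":0},{"hand":-1,"dx":0,"dy":0,"dz":0,"wx":0,"wy":0,"wz":0},{"hand":-1,"dx":0,"dy":0,"dz":0,"wx":0,"wy":0,"wz":0}]'
```

```text
time_s: 36.25
position: [0.4691, 0.3886, 0.1125]
tcp_rot: [[0.997, -0.072, 0.002], [-0.072, -0.997, 0.001], [0.002, -0.001, -1.0]]
force: [0.1, 0.2, -2.4]
opening: 0.229
```

```bash
python3 -m handwheel '[{"hand":-1,"dx":-0.1,"dy":0,"dz":-0.25,"wx":0,"wy":0,"wz":0},{"hand":-1,"dx":0,"dy":0,"dz":-0.2,"wx":0,"wy":0,"wz":0},{"hand":-1,"dx":0,"dy":0,"dz":0,"wx":0,"wy":0,"wz":0},{"hand":-0.4,"dx":0,"dy":0,"dz":0,"wx":0,"wy":0,"wz":0},{"hand":-0.1,"dx":0,"dy":0,"dz":0,"wx":0,"wy":0,"wz":0},{"hand":-0.1,"dx":0,"dy":0,"dz":0,"wx":0,"wy":0,"wz":0},{"hand":-0.1,"dx":0,"dy":0,"dz":0,"wx":0,"wy":0,"wz":0}]'; python3 -m handwheel '[{"hand":-0.1,"dx":0,"dy":0,"dz":2,"wx":0,"wy":0,"wz":0},{"hand":-0.1,"dx":0,"dy":0,"dz":3,"wx":0,"wy":0,"wz":0},{"hand":0,"dx":0,"dy":0,"dz":3.5,"wx":0,"wy":0,"wz":0},{"hand":0.2,"dx":1,"dy":-5,"dz":0,"wx":0,"wy":0,"wz":0.03},{"hand":0.2,"dx":2,"dy":-5,"dz":0,"wx":0,"wy":0,"wz":0.04},{"hand":0.2,"dx":3,"dy":-5,"dz":0,"wx":0,"wy":0,"wz":0.04},{"hand":0.2,"dx":3,"dy":-5,"dz":0,"wx":0,"wy":0,"wz":0.04},{"hand":0.2,"dx":3,"dy":-5,"dz":0,"wx":0,"wy":0,"wz":0.04},{"hand":0.2,"dx":3,"dy":-5,"dz":0,"wx":0,"wy":0,"wz":0},{"hand":0.2,"dx":3,"dy":-5,"dz":0,"wx":0,"wy":0,"wz":0}]'; python3 -m handwheel '[{"hand":0.2,"dx":1,"dy":-5,"dz":0,"wx":0,"wy":0,"wz":0},{"hand":0.2,"dx":1,"dy":-5,"dz":0,"wx":0,"wy":0,"wz":0},{"hand":0.2,"dx":0.7,"dy":-4.5,"dz":0,"wx":0,"wy":0,"wz":0},{"hand":0.2,"dx":0,"dy":0,"dz":0,"wx":0,"wy":0,"wz":0},{"hand":0.2,"dx":0,"dy":0,"dz":0,"wx":0,"wy":0,"wz":0}]';python3 look.py l3.png
```

```text
time_s: 36.95
position: [0.467, 0.3882, 0.1064]
tcp_rot: [[0.997, -0.072, -0.0], [-0.072, -0.997, -0.0], [-0.0, 0.0, -1.0]]
force: [-0.3, -0.2, -0.0]
opening: 0.427
time_s: 37.95
position: [0.6248, 0.0765, 0.1913]
tcp_rot: [[0.993, 0.117, -0.0], [0.117, -0.993, 0.0], [-0.0, -0.0, -1.0]]
force: [0.5, 0.5, 0.4]
opening: 0.601
time_s: 38.45
position: [0.6504, -0.0658, 0.1909]
tcp_rot: [[0.993, 0.115, -0.001], [0.115, -0.993, 0.001], [-0.001, -0.001, -1.0]]
force: [-0.6, 0.5, -0.1]
opening: 0.602
post [146. 174.] [539.7 383.6] [21.6 19. ] 88.5 z 0.1385
post [178. 175.] [535.9 311.5] [21.6 19.7] 89.9 z 0.1389
post [143. 204.] [470.7 389. ] [21.2 18.5] 89.0 z 0.1391
slab [175. 150.] [605.4 335.1] [28.4 42.9] 59.2 z 0.0802
slab [154. 176.] [540.8 388.4] [70.2 60.3] 85.9 z 0.095
slab [184. 177.] [536.7 311.1] [60.8 60.1] 85.6 z 0.0952
slab [153. 203.] [472.8 388.7] [61.3 55.1] 85.7 z 0.0953
```

View pics/l3.png

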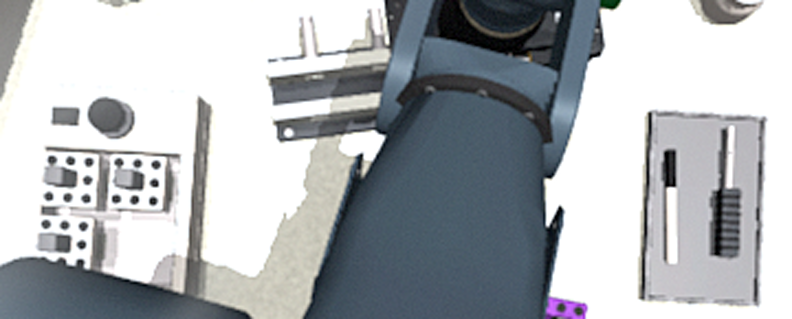

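Three placed. Carrier 4 at (676.3, -116).

```bash
python3 -m handwheel '[{"hand":0.2,"dx":1.3,"dy":-2.5,"dz":0,"wx":0,"wy":0,"wz":0.004},{"hand":0.2,"dx":1.3,"dy":-2.5,"dz":-1,"wx":0,"wy":0,"wz":0},{"hand":0.2,"dx":0,"dy":0,"dz":-3,"wx":0,"wy":0,"wz":0},{"hand":0.2,"dx":0,"dy":0,"dz":-3,"wx":0,"wy":0,"wz":0},{"hand":0.2,"dx":0,"dy":0,"dz":-2.5,"wx":0,"wy":0,"wz":0},{"hand":0.2,"dx":0,"dy":0,"dz":0,"wx":0,"wy":0,"wz":0},{"hand":0.2,"dx":0,"dy":0,"dz":0,"wx":0,"wy":0,"wz":0}]'
python3 - <<'E'
from h import *
cap('wrist','w15.png')
E
```

```text
time_s: 39.2
position: [0.6767, -0.1128, 0.0965]
tcp_rot: [[0.992, 0.124, -0.001], [0.124, -0.992, 0.001], [-0.001, -0.001, -1.0]]
force: [0.0, 0.3, -0.0]
opening: 0.6
```

View pics/w15.png

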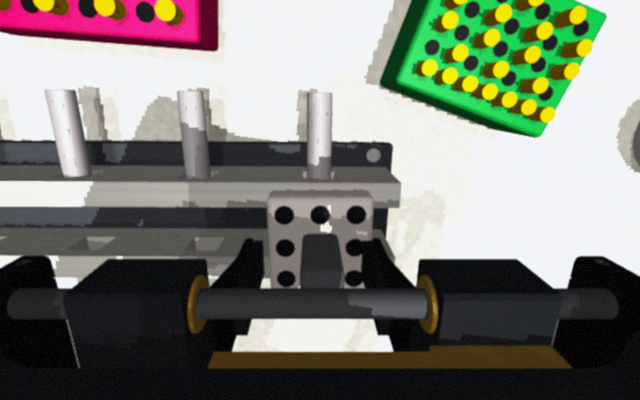

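```bash
python3 -m handwheel '[{"hand":0.2,"dx":0,"dy":-0.3,"dz":-0.1,"wx":0,"wy":0,"wz":-0.005},{"hand":-1,"dx":0,"dy":0,"dz":0,"wx":0,"wy":0,"wz":0},{"hand":-1,"dx":0,"dy":0,"dz":0,"wx":0,"wy":0,"wz":0},{"hand":-1,"dx":0,"dy":0,"dz":0,"wx":0,"wy":0,"wz":0},{"hand":-1,"dx":0,"dy":0,"dz":0,"wx":0,"wy":0,"wz":0},{"hand":-1,"dx":0,"dy":0,"dz":0,"wx":0,"wy":0,"wz":0},{"hand":-1,"dx":0,"dy":0,"dz":0.5,"wx":0,"wy":0,"wz":0},{"hand":-1,"dx":0,"dy":0,"dz":0.7,"wx":0,"wy":0,"wz":0},{"hand":-1,"dx":0,"dy":0,"dz":0,"wx":0,"wy":0,"wz":0}]'
```

```text
time_s: 40.15
position: [0.6776, -0.1179, 0.1087]
tcp_rot: [[0.993, 0.117, 0.002], [0.117, -0.993, -0.001], [0.002, 0.001, -1.0]]
force: [1.7, 0.3, -2.7]
opening: 0.232
```

```bash
python3 -m handwheel '[{"hand":-1,"dx":0,"dy":0,"dz":2.5,"wx":0,"wy":0,"wz":0},{"hand":-1,"dx":0,"dy":0,"dz":4,"wx":0,"wy":0,"wz":0},{"hand":-1,"dx":0,"dy":0,"dz":4,"wx":0,"wy":0,"wz":0},{"hand":-1,"dx":-3,"dy":2,"dz":2.5,"wx":0,"wy":0,"wz":-0.03},{"hand":-1,"dx":-3.5,"dy":3,"dz":0,"wx":0,"wy":0,"wz":-0.04},{"hand":-1,"dx":-3.5,"dy":3,"dz":0,"wx":0,"wy":0,"wz":-0.04},{"hand":-1,"dx":-3.5,"dy":3,"dz":0,"wx":0,"wy":0,"wz":-0.04},{"hand":-1,"dx":-3.5,"dy":3.5,"dz":0,"wx":0,"wy":0,"wz":-0.04},{"hand":-1,"dx":-2.4,"dy":4,"dz":0,"wx":0,"wy":0,"wz":0},{"hand":-1,"dx":-2,"dy":4,"dz":0,"wx":0,"wy":0,"wz":0}]';python3 -m handwheel '[{"hand":-1,"dx":0,"dy":5,"dz":0,"wx":0,"wy":0,"wz":0},{"hand":-1,"dx":0,"dy":5,"dz":0,"wx":0,"wy":0,"wz":0},{"hand":-1,"dx":0,"dy":5,"dz":0,"wx":0,"wy":0,"wz":0},{"hand":-1,"dx":0,"dy":3,"dz":0,"wx":0,"wy":0,"wz":0},{"hand":-1,"dx":0,"dy":2.5,"dz":0,"wx":0,"wy":0,"wz":0},{"hand":-1,"dx":0,"dy":0,"dz":0,"wx":0,"wy":0,"wz":0},{"hand":-1,"dx":0,"dy":0,"dz":0,"wx":0,"wy":0,"wz":0}]'
```

```text
time_s: 41.15
position: [0.4608, 0.1085, 0.2379]
tcp_rot: [[0.997, -0.074, -0.0], [-0.074, -0.997, 0.0], [-0.0, -0.0, -1.0]]
force: [0.3, 0.3, -1.7]
opening: 0.226
time_s: 41.85
position: [0.4623, 0.3124, 0.2374]
tcp_rot: [[0.997, -0.072, -0.0], [-0.072, -0.997, -0.001], [-0.0, 0.001, -1.0]]
force: [-0.4, -0.6, -2.7]
opening: 0.228
```

```bash
python3 -m handwheel '[{"hand":-1,"dx":0,"dy":0.4,"dz":-2,"wx":0,"wy":0,"wz":0},{"hand":-1,"dx":0,"dy":0,"dz":-3,"wx":0,"wy":0,"wz":0},{"hand":-1,"dx":0,"dy":0,"dz":-3,"wx":0,"wy":0,"wz":0},{"hand":-1,"dx":0,"dy":0,"dz":-3,"wx":0,"wy":0,"wz":0},{"hand":-1,"dx":0,"dy":0,"dz":-1,"wx":0,"wy":0,"wz":0},{"hand":-1,"dx":0,"dy":0,"dz":-0.5,"wx":0,"wy":0,"wz":0},{"hand":-1,"dx":0,"dy":0,"dz":-0.2,"wx":0,"wy":0,"wz":0},{"hand":-1,"dx":0,"dy":0,"dz":0,"wx":0,"wy":0,"wz":0},{"hand":-1,"dx":0,"dy":0,"dz":0,"wx":0,"wy":0,"wz":0}]'
```

```text
time_s: 42.75
position: [0.4637, 0.3167, 0.1118]
tcp_rot: [[0.997, -0.073, 0.003], [-0.073, -0.997, 0.001], [0.002, -0.001, -1.0]]
force: [1.1, 0.2, -1.9]
opening: 0.227
```

```bash
python3 -m handwheel '[{"hand":-1,"dx":0,"dy":0,"dz":-0.25,"wx":0,"wy":0,"wz":0},{"hand":-1,"dx":0,"dy":0,"dz":-0.15,"wx":0,"wy":0,"wz":0},{"hand":-1,"dx":0,"dy":0,"dz":0,"wx":0,"wy":0,"wz":0},{"hand":-0.4,"dx":0,"dy":0,"dz":0,"wx":0,"wy":0,"wz":0},{"hand":-0.1,"dx":0,"dy":0,"dz":0,"wx":0,"wy":0,"wz":0},{"hand":-0.1,"dx":0,"dy":0,"dz":0,"wx":0,"wy":0,"wz":0},{"hand":-0.1,"dx":0,"dy":0,"dz":0,"wx":0,"wy":0,"wz":0}]'; python3 -m handwheel '[{"hand":-0.1,"dx":0,"dy":0,"dz":2,"wx":0,"wy":0,"wz":0},{"hand":-0.1,"dx":0,"dy":0,"dz":3,"wx":0,"wy":0,"wz":0},{"hand":-0.1,"dx":0,"dy":0,"dz":4,"wx":0,"wy":0,"wz":0},{"hand":-0.1,"dx":1,"dy":-5,"dz":1,"wx":0,"wy":0,"wz":0},{"hand":-0.1,"dx":1,"dy":-5,"dz":0,"wx":0,"wy":0,"wz":0},{"hand":-1,"dx":1,"dy":-5,"dz":0,"wx":0,"wy":0,"wz":0},{"hand":-1,"dx":0,"dy":-5,"dz":0,"wx":0,"wy":0,"wz":0},{"hand":-1,"dx":0,"dy":0,"dz":0,"wx":0,"wy":0,"wz":0},{"hand":-1,"dx":0,"dy":0,"dz":0,"wx":0,"wy":0,"wz":0},{"hand":-1,"dx":0,"dy":0,"dz":0,"wx":0,"wy":0,"wz":0}]'; python3 look.py l4.png
python3 - <<'E'
from h import *
im,d,c=cap('top'); W=cloud(c,d); Z=W[:,:,2]
m=((Z>.028)&(Z<.06)&(abs(W[:,:,0]-.5)<.2)&(abs(W[:,:,1]+.34)<.12)).astype(np.uint8)
n,l,st,ce=cv2.connectedComponentsWithStats(m)
for i in range(1,n):
    if st[i,4]>100:
        P=W[l==i]; print('punch',ce[i],cv2.minAreaRect((P[:,:2]*1000).astype(np.float32)),np.median(P[:,2]))
m=((Z>.1)&(Z<.115)&(W[:,:,0]>.58)&(W[:,:,0]<.64)&(abs(W[:,:,1]-.34)<.05))
P=W[m]; print('plunger',cv2.minAreaRect((P[:,:2]*1000).astype(np.float32)),np.median(P[:,2]))
E
```

```text
time_s: 43.45
position: [0.4627, 0.3164, 0.1064]
tcp_rot: [[0.997, -0.073, -0.0], [-0.073, -0.997, -0.0], [-0.0, 0.0, -1.0]]
force: [0.3, 0.2, -0.3]
opening: 0.427
time_s: 44.45
position: [0.4918, 0.121, 0.2061]
tcp_rot: [[0.997, -0.073, -0.0], [-0.073, -0.997, 0.001], [-0.0, -0.0, -1.0]]
force: [-0.5, -0.2, -0.5]
opening: 0.083
post [146. 174.] [539.6 383.5] [21.4 19.2] 87.1 z 0.1379
post [143. 204.] [470.7 389. ] [20.4 18.4] 89.1 z 0.1387
slab [175. 150.] [606.5 335.4] [29.  42.8] 65.5 z 0.0801
slab [154. 176.] [540.4 383.4] [60.8 60.2] 85.9 z 0.0952
slab [172. 176.] [538.4 334.3] [16.2 59.8] 81.3 z 0.0952
slab [151. 205.] [470.7 393.1] [69.  60.1] 85.9 z 0.095
slab [169. 204.] [467.4 343.9] [10.2 58.4] 80.8 z 0.0949
punch [451.45320197 187.57635468] ((524.4603271484375, -362.34381103515625), (23.25231170654297, 152.6724395751953), 87.73834228515625) 0.039582453624494654
plunger ((609.9042358398438, 342.3447265625), (35.42707443237305, 36.369991302490234), 3.6085116863250732) 0.10654404812849137
```

View pics/l4.png

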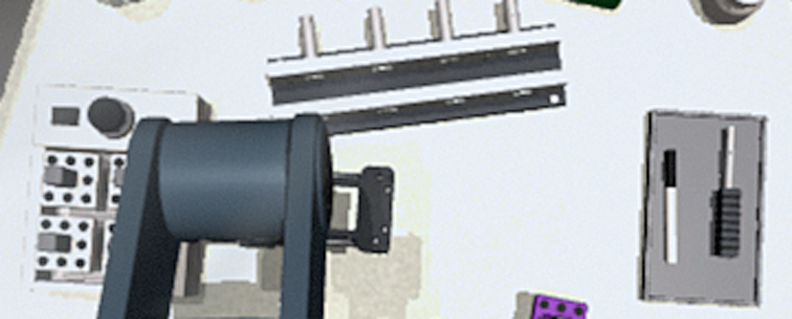

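```bash
python3 -m handwheel '[{"hand":-1,"dx":3,"dy":3,"dz":0,"wx":0,"wy":0,"wz":0},{"hand":-1,"dx":4,"dy":4,"dz":0,"wx":0,"wy":0,"wz":0},{"hand":-1,"dx":3.8,"dy":4,"dz":0,"wx":0,"wy":0,"wz":0},{"hand":-1,"dx":1,"dy":4.5,"dz":0,"wx":0,"wy":0,"wz":0},{"hand":-1,"dx":0,"dy":4.5,"dz":0,"wx":0,"wy":0,"wz":0},{"hand":-1,"dx":0,"dy":2.2,"dz":0,"wx":0,"wy":0,"wz":0},{"hand":-1,"dx":0,"dy":0,"dz":0,"wx":0,"wy":0,"wz":0},{"hand":-1,"dx":0,"dy":0,"dz":0,"wx":0,"wy":0,"wz":0}]'
python3 - <<'E'
from h import *
im,d,c=cap('scene'); show(im,(330,460,100,200),5,'s16.png',1.5)
W=cloud(c,d); Z=W[:,:,2]
m=((Z>.07)&(Z<.1)&(abs(W[:,:,0]-.5)<.075)&(W[:,:,1]>.26)&(W[:,:,1]<.43))
im,d,c=cap('top'); show(im,(120,230,120,240),5,'t16.png',2)
E
python3 look.py l5.png
```

```text
time_s: 45.35
position: [0.6006, 0.3353, 0.2056]
tcp_rot: [[0.998, -0.07, -0.001], [-0.07, -0.998, -0.001], [-0.001, 0.001, -1.0]]
force: [-0.7, 0.4, 0.6]
opening: 0.002
post [147. 174.] [539.8 382.3] [19.3 19.4] 85.9 z 0.1389
post [178. 175.] [535.9 311.3] [20.7 19.1] 88.0 z 0.1391
post [143. 204.] [470.7 388.8] [21.5 18.5] 89.2 z 0.1391
post [175. 206.] [465.1 316.5] [20.9 18.5] 89.1 z 0.1394
slab [155. 176.] [540.2 382.2] [59.9 60. ] 86.1 z 0.0953
slab [184. 177.] [536.7 311.5] [61.4 60.1] 86.0 z 0.095
slab [151. 205.] [470.7 393.2] [69.1 60. ] 85.9 z 0.0952
slab [181. 207.] [464.7 317.4] [61.6 59.8] 85.7 z 0.0953
```

View pics/s16.png

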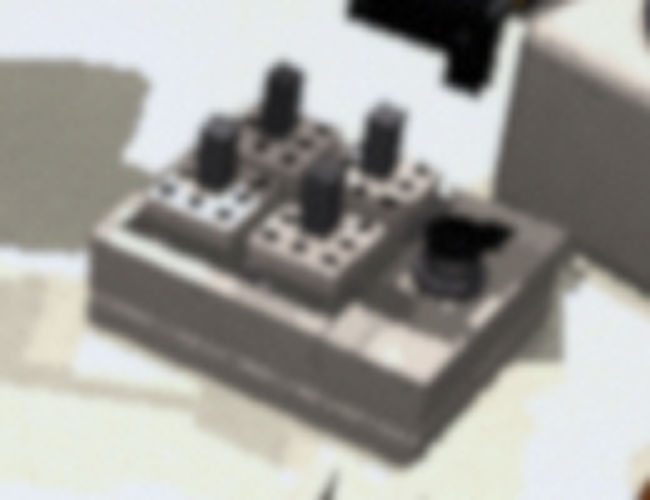

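View pics/t16.png

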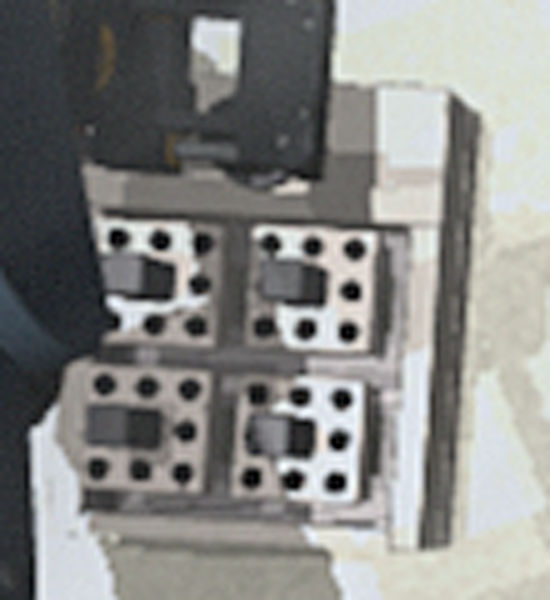

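```bash
python3 -m handwheel '[{"hand":-1,"dx":0.9,"dy":0.7,"dz":-1,"wx":0,"wy":0,"wz":0},{"hand":-1,"dx":0,"dy":0,"dz":-3,"wx":0,"wy":0,"wz":0},{"hand":-1,"dx":0,"dy":0,"dz":-3,"wx":0,"wy":0,"wz":0},{"hand":-1,"dx":0,"dy":0,"dz":-1.5,"wx":0,"wy":0,"wz":0},{"hand":-1,"dx":0,"dy":0,"dz":0,"wx":0,"wy":0,"wz":0},{"hand":-1,"dx":0,"dy":0,"dz":0,"wx":0,"wy":0,"wz":0}]'; python3 -m handwheel '[{"hand":-1,"dx":0,"dy":0,"dz":-1,"wx":0,"wy":0,"wz":0},{"hand":-1,"dx":0,"dy":0,"dz":-0.7,"wx":0,"wy":0,"wz":0},{"hand":-1,"dx":0,"dy":0,"dz":-0.4,"wx":0,"wy":0,"wz":0},{"hand":-1,"dx":0,"dy":0,"dz":0,"wx":0,"wy":0,"wz":0},{"hand":-1,"dx":0,"dy":0,"dz":0,"wx":0,"wy":0,"wz":0}]'
```

```text
time_s: 46.1
position: [0.6117, 0.3407, 0.1214]
tcp_rot: [[0.997, -0.074, 0.001], [-0.074, -0.997, 0.0], [0.001, -0.0, -1.0]]
force: [0.7, -0.0, 0.6]
opening: 0.003
time_s: 46.6
position: [0.6119, 0.3411, 0.1013]
tcp_rot: [[0.997, -0.073, 0.003], [-0.073, -0.997, 0.001], [0.003, -0.001, -1.0]]
force: [1.3, -0.3, 4.9]
opening: 0.007
```

```bash
python3 -m handwheel '[{"hand":-1,"dx":0,"dy":0,"dz":-0.6,"wx":0,"wy":0,"wz":0},{"hand":-1,"dx":0,"dy":0,"dz":-0.6,"wx":0,"wy":0,"wz":0},{"hand":-1,"dx":0,"dy":0,"dz":-0.3,"wx":0,"wy":0,"wz":0},{"hand":-1,"dx":0,"dy":0,"dz":0,"wx":0,"wy":0,"wz":0}]'; python3 -m handwheel '[{"hand":-1,"dx":0,"dy":0,"dz":-0.3,"wx":0,"wy":0,"wz":0},{"hand":-1,"dx":0,"dy":0,"dz":0,"wx":0,"wy":0,"wz":0}]'
```

```text
time_s: 47.0
position: [0.612, 0.3412, 0.0868]
tcp_rot: [[0.997, -0.073, 0.003], [-0.073, -0.997, 0.001], [0.003, -0.001, -1.0]]
force: [-0.3, -1.4, 8.7]
opening: 0.009
time_s: 47.2
position: [0.6121, 0.3412, 0.0864]
tcp_rot: [[0.997, -0.073, 0.004], [-0.073, -0.997, 0.001], [0.003, -0.001, -1.0]]
force: [-1.9, -2.3, 17.5]
opening: 0.008
```

Force rose to 17.5 N with no further travel, so the plunger is on its stop. Releasing and retreating.

```bash
python3 -m handwheel '[{"hand":-1,"dx":0,"dy":0,"dz":0,"wx":0,"wy":0,"wz":0},{"hand":-1,"dx":0,"dy":0,"dz":1,"wx":0,"wy":0,"wz":0},{"hand":-1,"dx":0,"dy":0,"dz":2,"wx":0,"wy":0,"wz":0},{"hand":-1,"dx":0,"dy":0,"dz":4,"wx":0,"wy":0,"wz":0},{"hand":-1,"dx":0,"dy":0,"dz":4,"wx":0,"wy":0,"wz":0},{"hand":-1,"dx":0,"dy":-5,"dz":0,"wx":0,"wy":0,"wz":0},{"hand":-1,"dx":0,"dy":-5,"dz":0,"wx":0,"wy":0,"wz":0},{"hand":-1,"dx":0,"dy":-5,"dz":0,"wx":0,"wy":0,"wz":0},{"hand":-1,"dx":0,"dy":-5,"dz":0,"wx":0,"wy":0,"wz":0},{"hand":-1,"dx":0,"dy":-5,"dz":0,"wx":0,"wy":0,"wz":0}]'; python3 -m handwheel '[{"hand":-1,"dx":0,"dy":-5,"dz":0,"wx":0,"wy":0,"wz":0},{"hand":-1,"dx":0,"dy":0,"dz":0,"wx":0,"wy":0,"wz":0},{"hand":-1,"dx":0,"dy":0,"dz":0,"wx":0,"wy":0,"wz":0},{"hand":-1,"dx":0,"dy":0,"dz":0,"wx":0,"wy":0,"wz":0}]'; python3 look.py l6.png;  python3 - <<'E'
from h import *
im,d,c=cap('top'); W=cloud(c,d); Z=W[:,:,2]
for n,m in (('punch',(Z>.028)&(Z<.06)&(abs(W[:,:,0]-.5)<.2)&(abs(W[:,:,1]+.34)<.12)),('plunger',(Z>.085)&(Z<.115)&(W[:,:,0]>.58)&(W[:,:,0]<.64)&(abs(W[:,:,1]-.34)<.05))):
    P=W[m]; print(n,m.sum(),cv2.minAreaRect((P[:,:2]*1000).astype(np.float32)) if m.any() else '',np.median(P[:,2]))
E
```

```text
time_s: 48.2
position: [0.6094, 0.0892, 0.1916]
tcp_rot: [[0.997, -0.073, -0.002], [-0.073, -0.997, 0.0], [-0.002, -0.0, -1.0]]
force: [0.7, 0.4, -0.0]
opening: 0.004
time_s: 48.6
position: [0.6101, 0.0418, 0.1917]
tcp_rot: [[0.997, -0.073, -0.002], [-0.073, -0.997, 0.001], [-0.002, -0.001, -1.0]]
force: [0.1, -0.2, -0.6]
opening: 0.007
post [146. 174.] [539.4 382.9] [20.6 19. ] 88.9 z 0.1387
post [178. 175.] [536.4 311.7] [21.4 19.6] 86.3 z 0.1393
post [143. 204.] [470.7 389.9] [21.6 18.4] 88.8 z 0.1387
post [175. 206.] [465.1 317. ] [21.5 18.5] 89.0 z 0.1392
slab [175. 150.] [607.  336.1] [28.8 43. ] 66.1 z 0.0802
slab [154. 176.] [540.6 387.8] [70.4 60.1] 86.1 z 0.095
slab [184. 178.] [536.7 311.4] [61.1 60.1] 86.2 z 0.095
slab [151. 205.] [470.3 389.5] [61.8 59.8] 85.9 z 0.0951
slab [181. 207.] [464.7 316.8] [60.6 59.8] 86.2 z 0.095
punch 450 ((521.2742919921875, -331.4883117675781), (156.82911682128906, 83.58320617675781), 1.556657314300537) 0.03861658570143272
plunger 208 ((609.2280883789062, 341.6831970214844), (35.523468017578125, 36.470821380615234), 6.289659023284912) 0.10640998711187022
```

View pics/l6.png

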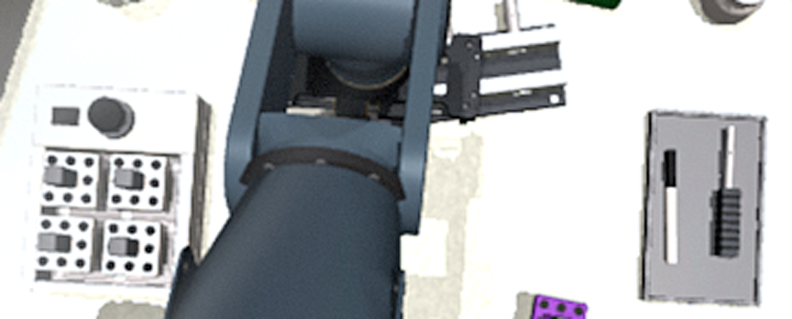

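```bash
python3 -c "
from rig import hand_in
hand_in()"
```

```text
the job is handed in; nothing more can be done
```

The job is done and handed in at about 49 s of robot time; `hand_in` gives no verdict.

- **Pins:** I drove all four pins out with the large punch. The top-view depth put their near ends 52–53 mm inside the mouths, where 50 mm is needed. The small punch and the purple carrier were left alone.
- **Punch:** it lies back in the tool tray; the last separate fit put it along the tray at about (0.487, -0.361).
- **Carriers:** all four stand upright in the basin. Their slab tops read 95 mm above the bench, exactly as expected for standing on its floor.
- **Plunger:** I pushed it about 19.6 mm down, until it was on its stop (the force rose to 17.5 N with no more travel). It sprang back up to 106 mm.

The last checks showed one odd reading: the final punch fit came out too wide because its mask also took in the marker pen. The last picture shows the punch where I left it. In the picture, nothing was touching the robot.

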